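Load the indexing drill's bayonet carousel with turned handles

ROBOT

A 6-joint arm with a two-finger parallel gripper is mounted at the origin on the work surface. World frame = base frame: x ahead of the robot, y to its left, z up, the work surface at z = 0. Lengths are in m, angles in rad, forces in N, time in s.
With the tool pointing down it reaches from about 0.35 to 0.775 m from the base axis. Payload 7.3 kg.
Tool frame: the origin (TCP) lies on the centre line of the jaws, within the pads' length; the fingertips stand tip_reach ahead of it and the grasp point (between the pads) lies 6 mm ahead of it (tip_reach is the distance from the TCP to the fingertips, in m); x points along the fingers, y is the direction in which the jaws open and shut, and the axes are right-handed (so a half turn about x gives the same grasp; the last joint's range is limited). The gripper opens to 92 mm and grips with 3 to 60 N. Pads are 19 mm wide; open, the fingers measure 130 mm over their backs; the gripper's body (75 mm by 190 mm) begins 47 mm behind the grasp point.
Start: joints at [1.168, 0.342, 1.524, -0, 1.275, -0.146], TCP at [0.133, 0.508, 0.227] pointing down, gripper open.
Joint ranges: [-2.53, 2.53], [-0.77, 2.02], [0.04, 2.7], [-1, 4.14], [0.28, 2.66], [-3.11, 3.11]. Speed limits (rad/s): [2.57, 2.57, 3.14, 3.14, 3.14, 3.14].

INTERFACE

Orientations are given as [roll, pitch, yaw] about the fixed x, y, z axes, in that order (R = Rz(yaw) Ry(pitch) Rx(roll)).
In Python, from cell import observe, read_camera, get_calibration, hand_in, tip_reach gives the robot as it stands. The module is installed in compiled form; this text tells all that it offers.
- The arm moves only by the shell command python3 -m crank 'ROWS' [FORCE]. ROWS is JSON, a list of rows, each an object of numbers: "fingers": the opening, from -1 (shut) to 1 (fully open); "tx", "ty", "tz": the shift along the tool's x, y, z in units of 40 mm (1.0 is 40 mm); "roll": the turn about the tool's x in units of 10 degrees (1.0 is 10 degrees). In form: [{"fingers": .., "tx": .., "ty": .., "tz": .., "roll": ..}, ...]. A call has exactly 8 rows; each row is the pose to reach, as a shift and turn from the pose commanded when the call began, along the tool's axes at that moment; what a row does not reach only later rows make up. A row lasts 1/8 s, in which the tool goes at most 62.5 mm and 10.7 degrees, less where a joint would pass 70% of its speed; a pose out of reach is approached as far as the arm can. A call with a gripper value outside its range is refused whole. The fingers move at their own pace and stop on an object; FORCE is the grip in N (left out, the last holds). Time passes only in rows, so rows that repeat a pose let the fingers close, or fill a call up. It gives the time, the measured TCP pose, the force and the opening at its end, in the units of the state.
- observe(): the state, without advancing time (a new reading comes with each control period).
- read_camera(name): name is "side" or "top"; returns (picture, depth): 420x560x3 uint8, red, green, blue; 420x560 float32, m along the optical axis (not along the pixel's ray), 0 where there is no reading.
- get_calibration(name): a dict with "vertical_fov" (degrees; the focal length in pixels is half the picture's height over the tangent of half this angle, whatever the lens; pixels are square), "cx", "cy" (the principal point, pixels), "pose" (4x4, takes a point from camera to world coordinates). Camera axes: x right, y down, z forward; pixel columns grow to the right and rows downward; lengths in m; the calibration is good to about 2 mm. A picture is of the moment at which its call begins. get_calibration takes no time and is no camera call.
- hand_in(): hands the job in, once; it reports no verdict.
The state is a dict: "time": time; "qpos": joint angles; "qvel": joint speeds; "joint_efforts": joint torques, N m; "tool_pos": TCP position; "tool_rot": TCP orientation; "contact_force": force on the tool from outside, world axes, zero at the start; "torque": the same for the moment, N m; "opening": finger opening in m.
Only numpy, scipy, OpenCV 4.12 (cv2) and the standard library are available. Lean on these libraries where they do the work, as an engineer would, in place of code of your own. Each camera call takes 0.05 s, during which the arm holds its last target. There are 200 camera calls.

TASK

Load the indexing drill for its next run: swing the guard all the way out until it snaps into its open stop, then fit every handle that stands on the bench into a free carousel socket of its own size, turning the carousel (its hub carries a black bar for that) so that the socket you want is at the open front; lower each holder with its lugs through the slots right down to the socket floor and twist it clockwise to the stop. When all are locked in, swing the guard back until it snaps shut over the loading point, and leave the drill, glue bottle and hammer on the bench alone.

Things in the scene. Friction and masses are not known exactly. Their poses are not given: they have to be found in the camera images.
- guard_knob (a point): middle of the upright black knob (22 mm round, 48 tall) on the swing guard, 190 mm above the bench, 130 mm from the hinge. The guard is a flat wing 158 to 168 mm above the bench: an arm 34 mm wide, then a framed clear panel 131 x 136 mm that lies over the loading point when shut
- guard_hinge (a point): point on the upright hinge axis of the swing guard, on its steel post at the left of the machine, at the height of the knob's middle
- guard (a joint): swing guard: 0 = shut over the loading point, 1.95 = fully out, stops at both ends. Opens clockwise from above: the knob comes towards the robot, then away to its left. A spring plunger snaps it home over the last 0.17 rad at either end (about 3 N at the knob to pass); between, it stays where left, 0.5 N drag at the knob
- carousel (a joint): angle of the carousel, growing counter-clockwise seen from above, with no end stops. It stays where it is left (0.25 N m of drag)
- turning_bar (a point): middle of the black bar on the carousel's hub, by which the carousel is turned: 64 long (along its x), 14 thick, 32 high, this point 15 mm below its top and 128 mm above the bench, on the carousel's axis; below the bar a 13 mm neck, then a 48 mm hub from 85 mm down
- loading_point (a point): loading point: fixed to the machine, 115 mm in front of the carousel's axis, 58 mm above the bench; a socket's mouth centre comes here when it faces the open front. A fixed clear guard (top at 152 mm) covers the carousel's sides and rear, so sockets are loaded only here; the sockets' circle has the same radius and height
- large_socket_a (a point): one of two large bayonet sockets on the carousel; origin at the centre of its mouth, x radially outward, z up. 57 mm bore and two opposite slots along x, 23 mm wide, reaching 41 mm from the centre. Floor 18 mm below the mouth; under its 8 mm rim lugs turn 60 degrees clockwise from above to a stop, not the other way. Large and small alternate every 90 degrees
- large_socket_b (a point): one of two large bayonet sockets on the carousel; origin at the centre of its mouth, x radially outward, z up. 57 mm bore and two opposite slots along x, 23 mm wide, reaching 41 mm from the centre. Floor 18 mm below the mouth; under its 8 mm rim lugs turn 60 degrees clockwise from above to a stop, not the other way. Large and small alternate every 90 degrees
- small_socket_a (a point): one of two small bayonet sockets on the carousel; origin at the centre of its mouth, x radially outward, z up. 43 mm bore and two opposite slots along x, 20 mm wide, reaching 33 mm from the centre. Floor 18 mm below the mouth; under its 8 mm rim lugs turn 60 degrees clockwise from above to a stop, not the other way. Large and small alternate every 90 degrees
- small_socket_b (a point): one of two small bayonet sockets on the carousel; origin at the centre of its mouth, x radially outward, z up. 43 mm bore and two opposite slots along x, 20 mm wide, reaching 33 mm from the centre. Floor 18 mm below the mouth; under its 8 mm rim lugs turn 60 degrees clockwise from above to a stop, not the other way. Large and small alternate every 90 degrees
- mallet_handle_a_mid (a point): large: turned mallet handle, wood 37 mm round, straight from 64 to 94 mm up, upright in a bayonet holder; 100 mm tall, 0.36 kg. Point on its axis 50 mm above the underside. Foot 52 mm round; two opposite lugs at the bottom along x: 76 mm over both, 16 wide, 8 high. Seated: this point 32 mm above a socket's mouth; locked: x 60 degrees clockwise of the socket's x (half a turn is the same)
- mallet_handle_b_mid (a point): large: turned mallet handle, wood 37 mm round, straight from 64 to 94 mm up, upright in a bayonet holder; 100 mm tall, 0.36 kg. Point on its axis 50 mm above the underside. Foot 52 mm round; two opposite lugs at the bottom along x: 76 mm over both, 16 wide, 8 high. Seated: this point 32 mm above a socket's mouth; locked: x 60 degrees clockwise of the socket's x (half a turn is the same)
- file_handle_a_mid (a point): small: turned file handle, wood 27 mm round, straight from 64 to 94 mm up, upright in a bayonet holder; 100 mm tall, 0.24 kg. Point on its axis 50 mm above the underside. Foot 38 mm round; two opposite lugs at the bottom along x: 60 mm over both, 14 wide, 8 high. Seated: this point 32 mm above a socket's mouth; locked: x 60 degrees clockwise of the socket's x (half a turn is the same)
- file_handle_b_mid (a point): small: turned file handle, wood 27 mm round, straight from 64 to 94 mm up, upright in a bayonet holder; 100 mm tall, 0.24 kg. Point on its axis 50 mm above the underside. Foot 38 mm round; two opposite lugs at the bottom along x: 60 mm over both, 14 wide, 8 high. Seated: this point 32 mm above a socket's mouth; locked: x 60 degrees clockwise of the socket's x (half a turn is the same)
- cordless_drill: bystander: a cordless drill standing on its battery, about 210 mm tall; leave it alone. Origin at the middle of its underside
- glue_bottle: bystander: a white glue bottle, 180 mm tall; leave it alone. Origin at the middle of its underside
- hammer: bystander: a hammer lying on the bench, 280 mm long; leave it alone. Origin at the middle of its underside
Mind the look-alikes: they are no part of the job. What is shaped like the part that bears file_handle_b_mid but turquoise is not meant.

How it is judged:
By the outcome, as a careful person would: the job done as asked, in the order asked, and still so for the second after the job is handed in, with the robot touching nothing.
Of mallet_handle_a, mallet_handle_b, file_handle_a, file_handle_b only 2 to 3 are there at a start; the rules pass over those that are not, and their reading is None.
At some moment in a run one of mallet_handle_a, mallet_handle_b, file_handle_a, file_handle_b may be knocked a few centimetres aside while the robot is not near it.
It also fails if it takes over 210 s, if anything falls off the work surface, if the arm or the gripper's body presses on something with over 40 N, if the wrist force passes 120 N, or if a joint passes its speed limit or range.

## Working session

There is one attempt and no reset: what is moved stays moved. The work goes in short steps, Python scripts to look and compute and a shell command to move; the robot and the scene stay as the last step left them, time stands still between calls to the robot, and variables do not carry over. Pictures are saved under pics/ and viewed, about 12 in all and at most 16, crops included, and the job is handed in when it is done.

```bash
ls; mkdir -p pics; cat > h.py <<'E'
import numpy as np, cv2
from cell import *
def K(n):
    c=get_calibration(n); f=210/np.tan(np.radians(c["vertical_fov"])/2); return f,c["cx"],c["cy"],np.array(c["pose"])
def cloud(n,d):
    f,cx,cy,P=K(n); v,u=np.mgrid[:420,:560]
    p=np.stack([(u-cx)/f*d,(v-cy)/f*d,d],-1); return p@P[:3,:3].T+P[:3,3]
def ray(n,u,v,z):
    f,cx,cy,P=K(n); r=P[:3,:3]@np.array([(u-cx)/f,(v-cy)/f,1]); o=P[:3,3]; return o+r*(z-o[2])/r[2]
def proj(n,p):
    f,cx,cy,P=K(n); q=P[:3,:3].T@(np.array(p)-P[:3,3]); return q[0]/q[2]*f+cx,q[1]/q[2]*f+cy
def shot(n,name):
    im,d=read_camera(n); cv2.imwrite(f"pics/{name}.png",im[:,:,::-1]); np.save(f"pics/{name}.npy",d); return im,d
E
python3 - <<'E'
from h import *
print(observe()); print(tip_reach)
for n in("top","side"):
    print(n,K(n)); shot(n,n+"0")
a=[cv2.resize(cv2.imread(f"pics/{n}0.png"),(800,600)) for n in("top","side")]
for n,i in zip(("top","side"),a): cv2.imwrite(f"pics/{n}0b.png",i)
E
```

```text
pics
{'time': 0.0, 'qpos': array([ 1.16801355e+00,  3.42751455e-01,  1.52501860e+00,  2.87695049e-05,
        1.27541488e+00, -1.46014931e-01]), 'qvel': array([ 1.06726380e-04, -3.99318659e-05,  1.54120884e-03,  1.56525269e-04,
        2.79511797e-04, -1.74269367e-03]), 'joint_efforts': array([ 6.36779569e-04, -4.31261230e+01, -2.44223320e+01,  7.16964249e-02,
        5.60149492e-02, -1.32702880e-04]), 'tool_pos': array([0.13314143, 0.5074121 , 0.22672951]), 'tool_rot': array([-1.73408675,  1.56920381, -1.99086299]), 'contact_force': array([-0.85844758, -1.23220715, -0.83100104]), 'torque': array([ 0.00407826, -0.00595501,  0.01006171]), 'opening': 0.09214858948229376}
0.025
top (np.float64(436.32057012869467), 284.7087433225382, 212.47443091230116, array([[-5.54169692e-03, -9.81580236e-01,  1.90969970e-01,
         2.77716233e-01],
       [-9.99984096e-01,  5.63968905e-03, -3.03789747e-05,
         2.24420116e-02],
       [-1.04719184e-03, -1.90967101e-01, -9.81595879e-01,
         1.47237085e+00],
       [ 0.00000000e+00,  0.00000000e+00,  0.00000000e+00,
         1.00000000e+00]]))
side (np.float64(519.5199980745557), 285.4623819035735, 208.454101775644, array([[ 0.86085585, -0.37266172,  0.34648297, -0.05555782],
       [-0.50843803, -0.60259148,  0.61512135, -1.00145674],
       [-0.0204445 , -0.70569593, -0.7082198 ,  1.33061489],
       [ 0.        ,  0.        ,  0.        ,  1.        ]]))
```

View pics/top0b.png

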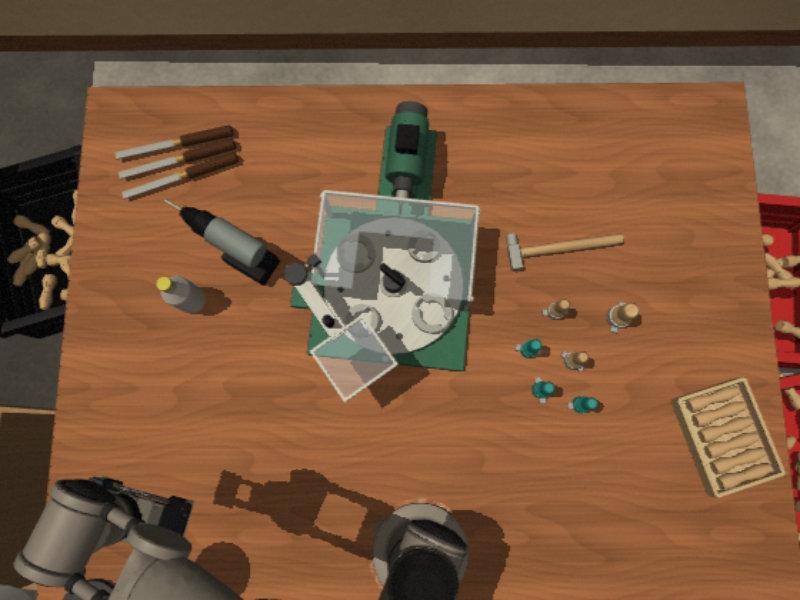

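View pics/side0b.png

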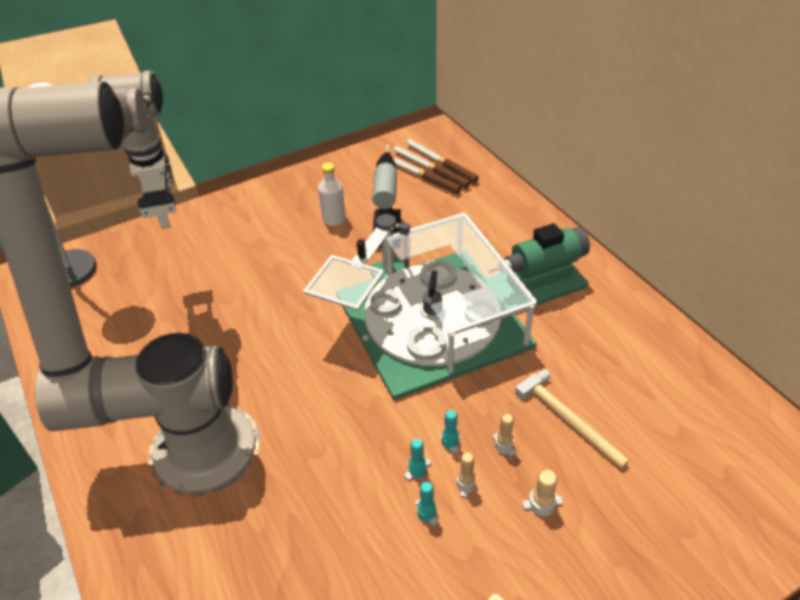

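The top view (800 px scale) shows the guard half open with its knob at (328,321) and hinge at (297,272), and the bar at (392,278). A mallet handle is at (622,315), file handles are at (558,308) and (575,360), and there are three turquoise decoys. I'll measure next.

```bash
cat > m.py <<'E'
from h import *
import sys
# handles: clusters of the top-camera cloud at z .07-.105 right of the machine, lugs: low ring clusters
def handles(im,d,box=(0.2,0.75,-0.65,-0.12)):
    c=cloud("top",d); x0,x1,y0,y1=box
    m=((d>0)&(c[...,2]>.06)&(c[...,2]<.112)&(c[...,0]>x0)&(c[...,0]<x1)&(c[...,1]>y0)&(c[...,1]<y1)).astype(np.uint8)
    n,l,s,ce=cv2.connectedComponentsWithStats(m)
    out=[]
    for i in range(1,n):
        if s[i,4]<15: continue
        q=c[l==i]; t=q[q[:,2]>q[:,2].max()-.006]; rgb=im[l==i].mean(0)
        (uc,vc),r=cv2.minEnclosingCircle(np.argwhere(l==i)[:,::-1][q[:,2]>q[:,2].max()-.006].astype(np.float32))
        col="turq" if rgb[1]>rgb[0] else "wood"
        p=ray("top",uc,vc,q[:,2].max())
        # lugs: grey pixels, low, near
        b=c-[p[0],p[1],0]; sat=im.max(-1).astype(int)-im.min(-1)
        lm=(np.hypot(b[...,0],b[...,1])<.05)&(c[...,2]>.003)&(c[...,2]<.03)&(sat<45)&(d>0)
        lq=c[lm]
        ff,cx,cy,_=K("top")
        print(col,s[i,4],"top xy",np.round(p[:2],4),"mean",np.round(t[:,:2].mean(0),4),"zmax",round(q[:,2].max(),4),"r_mm",round(r*1.35/ff*1000,1),"px",np.round((uc,vc)),len(lq))
        out.append((col,p))
    return out
if __name__=="__main__":
    im,d=cv2.imread("pics/top0.png")[:,:,::-1],np.load("pics/top0.npy")
    handles(im,d)
    c=cloud("top",d)
    dark=(im.max(-1)<60)
    def rep(nm,b,z):
        x0,x1,y0,y1=b
        m=(d>0)&dark&(c[...,0]>x0)&(c[...,0]<x1)&(c[...,1]>y0)&(c[...,1]<y1)&(c[...,2]>z[0])&(c[...,2]<z[1])
        q=c[m]; 
        if len(q)<5: print(nm,"few",len(q)); return
        e=cv2.minAreaRect(q[:,:2].astype(np.float32)*1000)
        print(nm,len(q),np.round(q.mean(0),4),np.round(e[0],1),np.round(e[1],1),e[2])
    print("knob ray",ray("top",328*.7,321*.7,.214),"hinge ray",ray("top",297*.7,272*.7,.2),"bar",ray("top",392*.7,275*.7,.143))
    rep("knob",(.45,.65,.1,.25),(.195,.222))
    rep("bar",(.45,.65,-.06,.1),(.125,.155))
    w=np.vstack([cv2.imread("pics/top0.png")[120:270,190:350]]); cv2.imwrite("pics/c1.png",cv2.resize(w,None,fx=5,fy=5,interpolation=2)[:600,:800])
    w=cv2.imread("pics/top0.png")[200:300,350:460]; cv2.imwrite("pics/c2.png",cv2.resize(w,None,fx=6,fy=6,interpolation=2))
E
python3 m.py
```

```text
wood 74 top xy [ 0.5416 -0.3276] mean [ 0.5422 -0.3291] zmax 0.1033 r_mm 11.2 px [394. 213.] 53
wood 139 top xy [ 0.5274 -0.4778] mean [ 0.528  -0.4778] zmax 0.1063 r_mm 15.2 px [442. 217.] 89
turq 72 top xy [ 0.4504 -0.2601] mean [ 0.4517 -0.2621] zmax 0.1061 r_mm 11.1 px [375. 241.] 39
wood 79 top xy [ 0.4243 -0.3617] mean [ 0.4251 -0.3629] zmax 0.1081 r_mm 9.9 px [408. 249.] 61
turq 73 top xy [ 0.3562 -0.2862] mean [ 0.3578 -0.2867] zmax 0.1065 r_mm 10.4 px [384. 271.] 43
turq 81 top xy [ 0.3222 -0.3749] mean [ 0.3224 -0.3764] zmax 0.1058 r_mm 10.4 px [414. 282.] 38
knob ray [0.48705865 0.18366232 0.214     ] hinge ray [0.59406531 0.25252135 0.2       ] bar [0.60026074 0.05433285 0.143     ]
knob 37 [0.49   0.1856 0.2093] [489.8 186. ] [16.9 18.6] 88.6937026977539
bar 97 [0.6032 0.0553 0.1408] [604.2  54.8] [61.1 15.4] 52.442283630371094
```

View pics/c1.png

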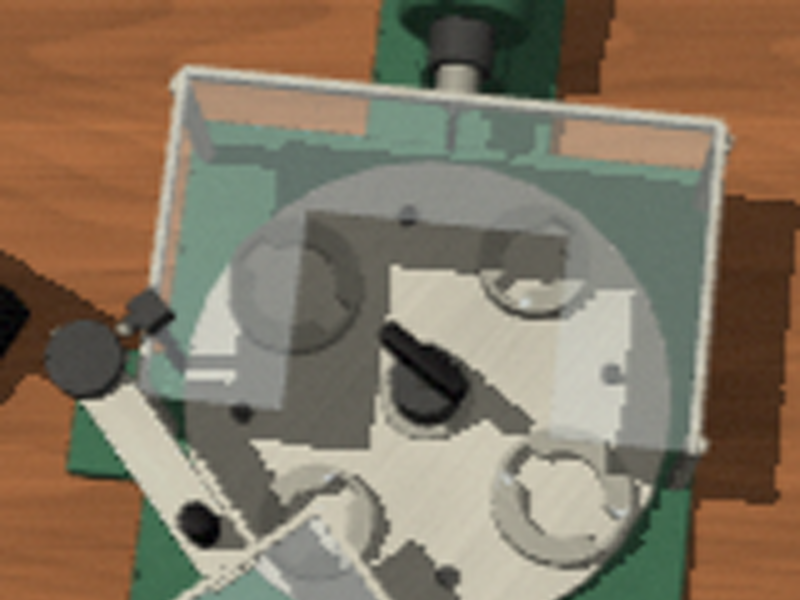

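View pics/c2.png

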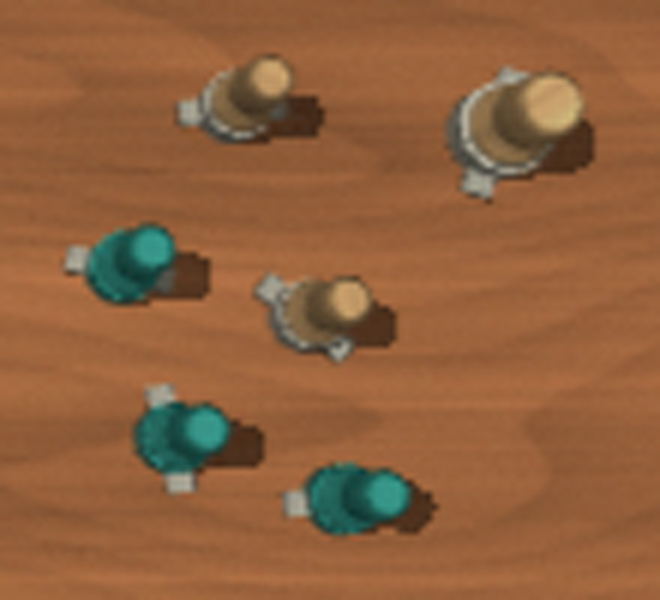

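Crop c1 shows large sockets at about (295,290) and (565,500), small ones at (540,260) and (330,530), the hub at about (432,395) and the rear fence edge from (185,70) to (725,125). Crop c2 shows mallet lugs at (508,75) and (478,185), file 2 lugs at (270,290) and (340,350), and file 1's visible lug at (188,112).

```bash
python3 - <<'E'
from h import *
a=lambda x,y:np.array([190+x/5-.4,120+y/5-.4]); b=lambda x,y:np.array([350+x/6-.4,200+y/6-.4])
R=lambda p,z:ray("top",*p,z)[:2]
LA,LB,SA,SB=[R(a(*p),.058) for p in[(295,290),(565,500),(540,260),(330,530)]]
print("LA,LB,SA,SB",LA,LB,SA,SB); ax=(LA+LB)/2; ax2=(SA+SB)/2; print("axis",ax,ax2)
for p in(LA,LB,SA,SB): v=p-ax; print(np.hypot(*v),np.degrees(np.arctan2(v[1],v[0])))
r1,r2=R(a(185,72),.15),R(a(725,125),.15); q1,q2=R(a(150,385),.15),R(a(700,445),.15)
for u,v in((r1,r2),(q1,q2),(q1,r1),(q2,r2)): print("fence",u,v,np.degrees(np.arctan2(*(v-u)[::-1])))
bar1,bar2=R(a(390,330),.143),R(a(457,400),.143); print("bar",(bar1+bar2)/2,np.degrees(np.arctan2(*(bar2-bar1)[::-1])))
print("knobtop",R(a(200,520),.214),"hinge cap",R(a(85,357),.2),R(a(85,357),.17))
print("bottle top",R((165*.7,284*.7),.18))
for n,l1,l2,top in(("mallet",(508,75),(478,185),(552,103)),("file2",(270,290),(340,350),(348,300)),("file1",(188,112),None,(270,77))):
    p=R(b(*l1),.008); q=R(b(*l2),.008) if l2 else None; t=R(b(*top),.1)
    print(n,"top",t,"lugs",p,q,"mid",(p+q)/2 if l2 else None,"ang",np.degrees(np.arctan2(*((p-q) if l2 else p-t)[::-1]))%180, np.linalg.norm(p-q) if l2 else np.linalg.norm(p-t))
print(np.round(observe()["tool_rot"],3)); from scipy.spatial.transform import Rotation as Ro
print(Ro.from_euler("xyz",observe()["tool_rot"]).as_matrix().round(3))
E
```

```text
LA,LB,SA,SB [0.67276818 0.14287437] [ 0.52864935 -0.03636214] [ 0.6926927  -0.02173775] [0.50952834 0.11821513]
axis [0.60070877 0.05325611] [0.60111052 0.04823869]
0.11499561234592288 51.19825922060738
0.11499561234592282 -128.80174077939256
0.1186807650765848 -39.1901214873943
0.11195330964494436 144.53306284744653
fence [0.79187319 0.20692718] [ 0.75419858 -0.13764577] -96.2397687039253
fence [0.58644291 0.22461153] [ 0.54639288 -0.11649321] -96.69659312424972
fence [0.58644291 0.22461153] [0.79187319 0.20692718] -4.920144321118527
fence [ 0.54639288 -0.11649321] [ 0.75419858 -0.13764577] -5.812123649679892
bar [0.60001236 0.05471271] -137.22433359985374
knobtop [0.490318   0.18372287] hinge cap [0.59223556 0.25637016] [0.59965131 0.26188573]
bottle top [0.5744116  0.53609463]
mallet top [ 0.52785077 -0.4790892 ] lugs [ 0.56097689 -0.48885529] [ 0.49775913 -0.46741245] mid [ 0.52936801 -0.47813387] ang 161.26356468736273 0.06675537810224239
file2 top [ 0.42330549 -0.36418736] lugs [ 0.43893132 -0.3467079 ] [ 0.40512093 -0.38398093] mid [ 0.42202613 -0.36534442] ang 47.788805666734866 0.050323177811088866
file1 top [ 0.54282319 -0.32963193] lugs [ 0.5406068  -0.30556423] None mid None ang 95.2615326106405 0.02416953510226316
[-1.737  1.569 -1.994]
[[-0.001  0.254  0.967]
 [-0.001  0.967 -0.254]
 [-1.    -0.001 -0.   ]]
```

```bash
cat > go.py <<'E'
# go.py x y z psi : units (tx,ty,tz,roll) from the present pose to a TCP target, psi = world angle of tool y (mod 180, nearest)
from h import *
import sys
from scipy.spatial.transform import Rotation as Ro
def go(x,y,z,psi,show=True):
    o=observe(); M=Ro.from_euler("xyz",o["tool_rot"]).as_matrix(); d=M.T@(np.array([x,y,z])-o["tool_pos"])
    p0=np.degrees(np.arctan2(M[1,1],M[0,1])); r=(p0-psi+90)%180-90
    print("t%.1f tcp"%o["time"],o["tool_pos"].round(4),"psi %.1f"%p0,"j6 %.0f"%np.degrees(o["qpos"][5]),"F",o["contact_force"].round(1),"T",o["torque"].round(2),"open %.4f"%o["opening"])
    print("tx,ty,tz",(d/.04).round(2),"roll %.2f"%(r/10))
if __name__=="__main__": go(*map(float,sys.argv[1:5]))
E
python3 go.py .490 .185 .26 125.5
python3 -m crank '[{"fingers":1,"tx":-1,"ty":0,"tz":0,"roll":0},{"fingers":1,"tx":-1,"ty":-0.5,"tz":1,"roll":-1},{"fingers":1,"tx":-1,"ty":-1.2,"tz":2.3,"roll":-2},{"fingers":1,"tx":-1,"ty":-1.9,"tz":3.6,"roll":-3},{"fingers":1,"tx":-1,"ty":-2.6,"tz":4.9,"roll":-4},{"fingers":1,"tx":-1,"ty":-3.2,"tz":6.2,"roll":-5},{"fingers":1,"tx":-1,"ty":-3.9,"tz":7.5,"roll":-5},{"fingers":1,"tx":-1,"ty":-4.5,"tz":8.7,"roll":-5}]'
python3 go.py .490 .185 .26 125.5
```

```text
t0.1 tcp [0.1332 0.5075 0.2268] psi 75.3 j6 -8 F [-0.3  0.8  0.5] T [ 0.   -0.02 -0.  ] open 0.0917
tx,ty,tz [-0.82 -5.53 10.68] roll -5.02
time: 1.1
tool_pos: [0.4212, 0.2473, 0.2673]
tool_rot: [2.137, 1.57, 2.754]
contact_force: [0.8, 0.1, -0.2]
opening: 0.0916
t1.1 tcp [0.4212 0.2473 0.2673] psi 125.3 j6 -104 F [ 0.8  0.1 -0.2] T [0.07 0.03 0.02] open 0.0916
tx,ty,tz [ 0.18 -2.27  0.5 ] roll -0.02
```

```bash

python3 -m crank '[{"fingers":1,"tx":0,"ty":-1.2,"tz":0.3,"roll":0},{"fingers":1,"tx":0,"ty":-2.27,"tz":0.5,"roll":0},{"fingers":1,"tx":0,"ty":-2.27,"tz":0.5,"roll":0},{"fingers":1,"tx":0.5,"ty":-2.27,"tz":0.5,"roll":0},{"fingers":1,"tx":1,"ty":-2.27,"tz":0.5,"roll":0},{"fingers":1,"tx":1.4,"ty":-2.27,"tz":0.5,"roll":0},{"fingers":1,"tx":1.6,"ty":-2.27,"tz":0.5,"roll":0},{"fingers":1,"tx":1.6,"ty":-2.27,"tz":0.5,"roll":0}]'
python3 - <<'E'
from h import *
im,d=shot("side","s1"); s2=shot("top","t1")[0]
u,v=map(int,proj("side",(.49,.185,.19))); w=im[v-45:v+45,u-60:u+60]
u,v=map(int,proj("top",(.49,.185,.19))); w2=s2[v-45:v+45,u-60:u+60]
cv2.imwrite("pics/k1.png",cv2.resize(np.hstack([w,w2])[:,:,::-1],(800,300),interpolation=2))
E
```

```text
time: 2.1
tool_pos: [0.4884, 0.1867, 0.2032]
tool_rot: [2.54, 1.57, -3.127]
contact_force: [0.6, -0.4, -0.1]
opening: 0.0919
```

View pics/k1.png

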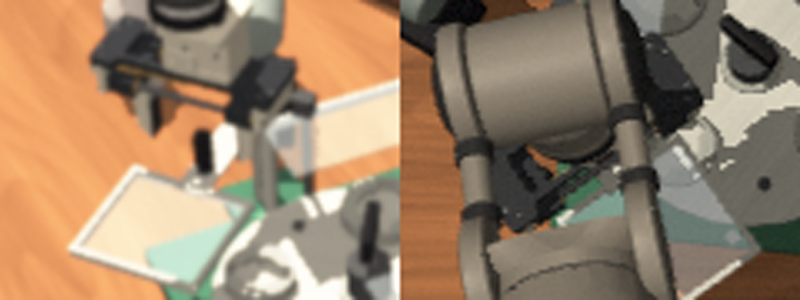

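```bash

python3 -m crank '[{"fingers":-1,"tx":0,"ty":0,"tz":0,"roll":0},{"fingers":-1,"tx":0,"ty":0,"tz":0,"roll":0},{"fingers":-1,"tx":0,"ty":0,"tz":0,"roll":0},{"fingers":-1,"tx":0,"ty":0,"tz":0,"roll":0},{"fingers":-1,"tx":0,"ty":0,"tz":0,"roll":0},{"fingers":-1,"tx":0,"ty":0,"tz":0,"roll":0},{"fingers":-1,"tx":0,"ty":0,"tz":0,"roll":0},{"fingers":-1,"tx":0,"ty":0,"tz":0,"roll":0}]' 15
python3 go.py .490 .185 .2 125.5
python3 -m crank '[{"fingers":-1,"tx":0,"ty":0.28,"tz":0.01,"roll":0.5},{"fingers":-1,"tx":0,"ty":0.56,"tz":0.05,"roll":1},{"fingers":-1,"tx":0,"ty":0.84,"tz":0.11,"roll":1.5},{"fingers":-1,"tx":0,"ty":1.11,"tz":0.2,"roll":2},{"fingers":-1,"tx":0,"ty":1.37,"tz":0.3,"roll":2.5},{"fingers":-1,"tx":0,"ty":1.62,"tz":0.43,"roll":3},{"fingers":-1,"tx":0,"ty":1.86,"tz":0.59,"roll":3.5},{"fingers":-1,"tx":0,"ty":2.09,"tz":0.76,"roll":4}]'
python3 go.py .490 .185 .2 85.5
```

```text
time: 3.2
tool_pos: [0.489, 0.1863, 0.2034]
tool_rot: [1.743, 1.571, 2.359]
contact_force: [-0.1, 0.4, -1.0]
opening: 0.0212
t3.2 tcp [0.489  0.1863 0.2034] psi 125.3 j6 -113 F [-0.1  0.4 -1. ] T [0.06 0.08 0.04] open 0.0212
tx,ty,tz [ 0.08 -0.04  0.  ] roll -0.02
time: 4.2
tool_pos: [0.4642, 0.2727, 0.2034]
tool_rot: [3.125, 1.568, 3.041]
contact_force: [-3.0, 2.2, 0.7]
opening: 0.0212
t4.2 tcp [0.4642 0.2727 0.2034] psi 85.2 j6 -63 F [-3.   2.2  0.7] T [0.25 0.51 0.21] open 0.0212
tx,ty,tz [ 0.08 -2.13  0.83] roll -0.03
```

```bash

python3 -m crank '[{"fingers":-1,"tx":0,"ty":0.28,"tz":0.01,"roll":0.5},{"fingers":-1,"tx":0,"ty":0.56,"tz":0.05,"roll":1},{"fingers":-1,"tx":0,"ty":0.84,"tz":0.11,"roll":1.5},{"fingers":-1,"tx":0,"ty":1.11,"tz":0.2,"roll":2},{"fingers":-1,"tx":0,"ty":1.37,"tz":0.3,"roll":2.5},{"fingers":-1,"tx":0,"ty":1.62,"tz":0.43,"roll":3},{"fingers":-1,"tx":0,"ty":1.86,"tz":0.59,"roll":3.5},{"fingers":-1,"tx":0,"ty":2.09,"tz":0.76,"roll":4}]'
python3 go.py .490 .185 .2 45.5
python3 -m crank '[{"fingers":-1,"tx":0,"ty":0.2,"tz":0.01,"roll":0.3},{"fingers":-1,"tx":0,"ty":0.3,"tz":0.02,"roll":0.5},{"fingers":-1,"tx":0,"ty":0.4,"tz":0.03,"roll":0.7},{"fingers":-1,"tx":0,"ty":0.4,"tz":0.03,"roll":0.7},{"fingers":-1,"tx":0,"ty":0.4,"tz":0.03,"roll":0.7},{"fingers":-1,"tx":0,"ty":0.4,"tz":0.03,"roll":0.7},{"fingers":-1,"tx":0,"ty":0.4,"tz":0.03,"roll":0.7},{"fingers":-1,"tx":0,"ty":0.4,"tz":0.03,"roll":0.7}]'
python3 go.py .490 .185 .2 38.5
```

```text
time: 5.2
tool_pos: [0.4999, 0.3558, 0.2034]
tool_rot: [-3.003, 1.564, 2.499]
contact_force: [-8.5, 8.3, 3.0]
opening: 0.0212
t5.2 tcp [0.4999 0.3558 0.2034] psi 45.2 j6 -17 F [-8.5  8.3  3. ] T [1.37 1.46 0.1 ] open 0.0212
tx,ty,tz [ 0.07 -3.21  2.83] roll -0.03
time: 6.2
tool_pos: [0.5116, 0.367, 0.2034]
tool_rot: [-3.069, 1.563, 2.313]
contact_force: [-10.1, 11.5, 1.5]
opening: 0.021
t6.2 tcp [0.5116 0.367  0.2034] psi 38.4 j6 -10 F [-10.1  11.5   1.5] T [1.94 1.68 0.02] open 0.0210
tx,ty,tz [ 0.06 -3.25  3.23] roll -0.01
```

```bash

python3 -m crank '[{"fingers":-1,"tx":0,"ty":0,"tz":-0.1,"roll":0},{"fingers":-1,"tx":0,"ty":0.15,"tz":-0.12,"roll":0.3},{"fingers":-1,"tx":0,"ty":0.3,"tz":-0.1,"roll":0.5},{"fingers":-1,"tx":0,"ty":0.4,"tz":-0.09,"roll":0.7},{"fingers":-1,"tx":0,"ty":0.4,"tz":-0.09,"roll":0.7},{"fingers":-1,"tx":0,"ty":0.4,"tz":-0.09,"roll":0.7},{"fingers":-1,"tx":0,"ty":0.4,"tz":-0.09,"roll":0.7},{"fingers":-1,"tx":0,"ty":0.4,"tz":-0.09,"roll":0.7}]'
python3 go.py .490 .185 .2 31.5
```

```text
time: 7.2
tool_pos: [0.5188, 0.3713, 0.2028]
tool_rot: [-1.472, 1.551, -2.497]
contact_force: [-24.5, -18.4, 12.7]
opening: 0.0293
t7.2 tcp [0.5188 0.3713 0.2028] psi 31.3 j6 -2 F [-24.5 -18.4  12.7] T [-3.32  4.27 -0.07] open 0.0293
tx,ty,tz [ 0.14 -3.03  3.61] roll -0.02
```

```bash

python3 -m crank '[{"fingers":-1,"tx":0,"ty":-0.15,"tz":0,"roll":0},{"fingers":0.2,"tx":0,"ty":-0.2,"tz":0,"roll":0},{"fingers":1,"tx":0,"ty":-0.2,"tz":0,"roll":0},{"fingers":1,"tx":0,"ty":-0.2,"tz":0,"roll":0},{"fingers":1,"tx":0,"ty":-0.2,"tz":0,"roll":0},{"fingers":1,"tx":-1.0,"ty":-0.2,"tz":0,"roll":0},{"fingers":1,"tx":-2,"ty":-0.2,"tz":0,"roll":0},{"fingers":1,"tx":-2,"ty":-0.2,"tz":-1.5,"roll":0}]'
python3 -m crank '[{"fingers":1,"tx":0,"ty":0,"tz":-1.5,"roll":0},{"fingers":1,"tx":0,"ty":0,"tz":-3,"roll":0},{"fingers":1,"tx":0,"ty":0,"tz":-4.5,"roll":0},{"fingers":1,"tx":0,"ty":0,"tz":-4.5,"roll":0},{"fingers":1,"tx":0,"ty":0,"tz":-4.5,"roll":0},{"fingers":1,"tx":0,"ty":0,"tz":-4.5,"roll":0},{"fingers":1,"tx":0,"ty":0,"tz":-4.5,"roll":0},{"fingers":1,"tx":0,"ty":0,"tz":-4.5,"roll":0}]'
python3 - <<'E'
from h import *
im,d=shot("top","t2"); from go import go; go(.601,.054,.22,40)
c=cloud("top",d); k=(im.max(-1)<60)&(c[...,2]>.195)&(c[...,2]<.222)&(abs(c[...,0]-.52)<.08)&(abs(c[...,1]-.37)<.08); print("knob",k.sum(),c[k].mean(0))
b=(im.max(-1)<60)&(c[...,2]>.125)&(c[...,2]<.155)&(abs(c[...,0]-.6)<.06)&(abs(c[...,1]-.055)<.06); r=cv2.minAreaRect(np.argwhere(b)[:,::-1].astype(np.float32)); print(b.sum(),r); 
print("bar",ray("top",*r[0],.143)); bx=cv2.boxPoints(r); W=np.array([ray("top",*p,.143)[:2] for p in bx]); e=[W[1]-W[0],W[2]-W[1]]; e=max(e,key=np.linalg.norm); print(np.linalg.norm(e),np.degrees(np.arctan2(e[1],e[0]))%180)
cv2.imwrite("pics/t2b.png",cv2.resize(im[90:300,90:370][:,:,::-1],(800,600),interpolation=2))
E
```

```text
time: 8.2
tool_pos: [0.4905, 0.422, 0.2875]
tool_rot: [1.486, 1.563, 0.455]
contact_force: [-0.2, 1.1, -0.3]
opening: 0.0865
time: 9.2
tool_pos: [0.3943, 0.5765, 0.2837]
tool_rot: [1.869, 1.57, 0.843]
contact_force: [-0.2, 1.1, -0.2]
opening: 0.0918
t9.2 tcp [0.3942 0.5766 0.2837] psi 31.2 j6 18 F [-0.2  0.8  0.2] T [-0.1   0.    0.02] open 0.0918
tx,ty,tz [ 1.59 -2.35 13.85] roll -0.88
knob 40 [0.5138979  0.35903443 0.20889328]
100 ((274.0975646972656, 191.87806701660156), (19.99024200439453, 5.309908390045166), 38.65980911254883)
bar [0.60226898 0.05527825 0.143     ]
0.06353344482763215 50.29937552893145
```

View pics/t2b.png

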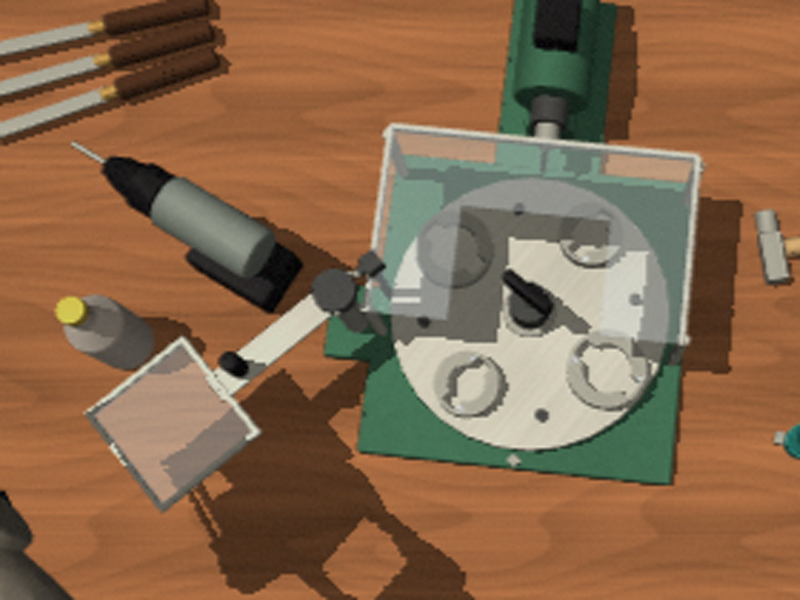

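```bash
python3 - <<'E'
from h import *
s=800/280
R=lambda x,y,z:ray("top",90+x/s-.35,90+y/s-.35,z)[:2]
P={k:R(*v,.058) for k,v in dict(SB=(468,385),LB=(608,370),LA=(455,252),SA=(592,236)).items()}
ax=sum(P.values())/4; print("axis",ax)
for k,p in P.items(): v=p-ax; print(k,p.round(4),np.hypot(*v).round(4),np.degrees(np.arctan2(v[1],v[0])).round(1))
for z in(.0,.01,.03): m=R(513,460,z)-ax; print("mark",np.hypot(*m),np.degrees(np.arctan2(m[1],m[0])))
# plate outline: circle fit of bright disc lower arc
q=[R(*p,.055) for p in((393,330),(420,400),(470,440),(535,450),(600,435),(645,400),(667,340))]
A=np.array([[2*a[0],2*a[1],1] for a in q]); b=np.array([a@a for a in q]); s_=np.linalg.lstsq(A,b,rcond=None)[0]; print("disc",s_[:2],np.sqrt(s_[2]+s_[:2]@s_[:2]))
E
```

```text
axis [0.60151308 0.05302184]
SB [0.5136 0.1253] 0.1138 140.6
LB [ 0.5302 -0.0359] 0.114 -128.7
LA [0.6719 0.1419] 0.1133 51.6
SA [ 0.6904 -0.0192] 0.1146 -39.1
mark 0.17000945427486477 172.3854376930366
mark 0.17100775224994788 172.5520457238293
mark 0.17300861099120424 172.87948670491252
disc [0.59740105 0.052246  ] 0.16215323057062492
```

```bash
python3 go.py .6015 .0545 .24 -39.2
python3 -m crank '[{"fingers":1,"tx":0,"ty":-0.3,"tz":1.4,"roll":1},{"fingers":1,"tx":0,"ty":-0.6,"tz":2.9,"roll":2},{"fingers":1,"tx":0,"ty":-0.9,"tz":4.4,"roll":3},{"fingers":1,"tx":0,"ty":-1.2,"tz":5.9,"roll":4},{"fingers":1,"tx":0,"ty":-1.5,"tz":7.4,"roll":5},{"fingers":1,"tx":0,"ty":-1.8,"tz":8.9,"roll":6},{"fingers":1,"tx":0,"ty":-2.0,"tz":10.4,"roll":7},{"fingers":1,"tx":0,"ty":-2.2,"tz":11.9,"roll":7.04}]'
python3 go.py .6015 .0545 .136 -39.2
```

```text
t9.2 tcp [0.3942 0.5766 0.2837] psi 31.2 j6 18 F [-0.2  0.8  0.2] T [-0.1   0.    0.02] open 0.0918
tx,ty,tz [ 1.09 -2.34 13.85] roll 7.04
time: 10.25
tool_pos: [0.5662, 0.1226, 0.2839]
tool_rot: [2.534, 1.57, 0.278]
contact_force: [-0.4, 1.0, -0.3]
opening: 0.0915
t10.2 tcp [0.5662 0.1226 0.2839] psi -39.3 j6 44 F [-0.4  1.  -0.3] T [-0.07  0.07  0.01] open 0.0915
tx,ty,tz [3.7  1.76 0.76] roll -0.01
```

```bash

python3 -m crank '[{"fingers":1,"tx":0,"ty":1.3,"tz":0.6,"roll":0},{"fingers":1,"tx":0,"ty":1.76,"tz":0.76,"roll":0},{"fingers":1,"tx":1,"ty":1.76,"tz":0.76,"roll":0},{"fingers":1,"tx":2.2,"ty":1.76,"tz":0.76,"roll":0},{"fingers":1,"tx":3.2,"ty":1.76,"tz":0.76,"roll":0},{"fingers":1,"tx":3.7,"ty":1.76,"tz":0.76,"roll":0},{"fingers":0,"tx":3.7,"ty":1.76,"tz":0.76,"roll":0},{"fingers":-1,"tx":3.7,"ty":1.76,"tz":0.76,"roll":0}]' 25
python3 -m crank '[{"fingers":-1,"tx":0,"ty":0,"tz":0,"roll":0},{"fingers":-1,"tx":0,"ty":0,"tz":0,"roll":0},{"fingers":-1,"tx":0,"ty":0,"tz":0,"roll":0},{"fingers":-1,"tx":0,"ty":0,"tz":0,"roll":0},{"fingers":-1,"tx":0,"ty":0,"tz":0,"roll":0},{"fingers":-1,"tx":0,"ty":0,"tz":0,"roll":0},{"fingers":-1,"tx":0,"ty":0,"tz":0,"roll":0},{"fingers":-1,"tx":0,"ty":0,"tz":0,"roll":0}]'
python3 go.py .6015 .0545 .136 -39.2
```

```text
time: 11.25
tool_pos: [0.6017, 0.0571, 0.1367]
tool_rot: [2.35, 1.569, 0.097]
contact_force: [0.2, -0.6, 0.1]
opening: 0.0765
time: 12.25
tool_pos: [0.6037, 0.0545, 0.1354]
tool_rot: [1.773, 1.564, -0.481]
contact_force: [9.5, -7.2, -5.7]
opening: 0.0136
t12.2 tcp [0.6037 0.0545 0.1354] psi -39.2 j6 37 F [ 9.5 -7.2 -5.7] T [-1.3  -1.34 -0.05] open 0.0136
tx,ty,tz [-0.01 -0.04  0.04] roll 0.00
```

```bash

python3 -m crank '[{"fingers":-1,"tx":0,"ty":0.07,"tz":0,"roll":-0.6},{"fingers":-1,"tx":0,"ty":0.07,"tz":0,"roll":-1.2},{"fingers":-1,"tx":0,"ty":0.07,"tz":0,"roll":-1.8},{"fingers":-1,"tx":0,"ty":0.07,"tz":0,"roll":-2.4},{"fingers":-1,"tx":0,"ty":0.07,"tz":0,"roll":-3},{"fingers":-1,"tx":0,"ty":0.07,"tz":0,"roll":-3.24},{"fingers":-1,"tx":0,"ty":0.07,"tz":0,"roll":-3.24},{"fingers":-1,"tx":0,"ty":0.07,"tz":0,"roll":-3.24}]'
python3 go.py .6015 .0545 .136 -6.8
```

```text
time: 13.25
tool_pos: [0.6058, 0.0538, 0.1354]
tool_rot: [1.438, 1.565, -0.25]
contact_force: [9.3, -4.2, -6.0]
opening: 0.0138
t13.2 tcp [0.6058 0.0538 0.1354] psi -6.7 j6 5 F [ 9.3 -4.2 -6. ] T [-0.64 -1.5   0.05] open 0.0138
tx,ty,tz [-0.02 -0.11 -0.  ] roll 0.01
```

```bash

python3 -m crank '[{"fingers":-1,"tx":0,"ty":0.05,"tz":0,"roll":0},{"fingers":-1,"tx":0,"ty":0.1,"tz":0,"roll":0},{"fingers":-1,"tx":0,"ty":0.1,"tz":0,"roll":0},{"fingers":-1,"tx":0,"ty":0.1,"tz":0,"roll":0},{"fingers":-1,"tx":0,"ty":0.1,"tz":0,"roll":0},{"fingers":-1,"tx":0,"ty":0.1,"tz":0,"roll":0},{"fingers":-1,"tx":0,"ty":0.1,"tz":0,"roll":0},{"fingers":-1,"tx":0,"ty":0.1,"tz":0,"roll":0}]'
python3 go.py .6015 .0545 .136 -6.8
```

```text
time: 14.25
tool_pos: [0.6059, 0.0538, 0.1354]
tool_rot: [-1.148, 1.567, -2.836]
contact_force: [-5.1, -4.8, 3.1]
opening: 0.0136
t14.2 tcp [0.6059 0.0538 0.1354] psi -6.7 j6 5 F [-5.1 -4.8  3.1] T [-0.75  0.81  0.02] open 0.0136
tx,ty,tz [-0.02 -0.11 -0.  ] roll 0.01
```

```bash

python3 -m crank '[{"fingers":-0.5,"tx":0,"ty":0.03,"tz":0,"roll":0},{"fingers":0.5,"tx":0,"ty":0,"tz":0,"roll":0},{"fingers":0.5,"tx":0,"ty":0,"tz":0,"roll":0},{"fingers":0.5,"tx":-0.5,"ty":0,"tz":0,"roll":0},{"fingers":1,"tx":-1.8,"ty":0,"tz":0,"roll":0},{"fingers":1,"tx":-3,"ty":0,"tz":0,"roll":0},{"fingers":1,"tx":-3,"ty":0,"tz":1,"roll":1},{"fingers":1,"tx":-3,"ty":0,"tz":2.4,"roll":2}]'
python3 go.py .542 -.329 .2 -85.5
python3 -m crank '[{"fingers":1,"tx":0,"ty":0,"tz":1.4,"roll":1},{"fingers":1,"tx":0,"ty":0,"tz":2.8,"roll":2},{"fingers":1,"tx":0,"ty":0,"tz":4.2,"roll":3},{"fingers":1,"tx":0,"ty":0,"tz":5.6,"roll":4},{"fingers":1,"tx":0,"ty":0,"tz":6,"roll":5},{"fingers":1,"tx":0,"ty":0,"tz":6,"roll":5.88},{"fingers":1,"tx":0,"ty":0,"tz":6,"roll":5.88},{"fingers":1,"tx":0,"ty":0,"tz":6,"roll":5.88}]'
python3 - <<'E'
from h import *; from go import go
im,d=shot("top","t3"); si,_=shot("side","s3"); go(.542,-.329,.088,-85.5)
cv2.imwrite("pics/t3b.png",np.hstack([cv2.resize(im[140:270,210:340][:,:,::-1],(400,400),interpolation=2),cv2.resize(si[170:300,220:350][:,:,::-1],(400,400),interpolation=2)]))
E
```

```text
time: 15.25
tool_pos: [0.5962, -0.0406, 0.2562]
tool_rot: [2.099, 1.569, 0.059]
contact_force: [-0.9, -0.4, -0.3]
opening: 0.0881
t15.2 tcp [ 0.5962 -0.0406  0.2562] psi -26.9 j6 16 F [-0.9 -0.4 -0.3] T [-0.15  0.08 -0.  ] open 0.0881
tx,ty,tz [1.4  2.05 7.05] roll 5.86
time: 16.25
tool_pos: [0.4883, -0.255, 0.2554]
tool_rot: [-2.444, 1.571, 0.779]
contact_force: [0.3, 0.4, -0.3]
opening: 0.092
t16.4 tcp [ 0.4883 -0.2549  0.2554] psi -85.4 j6 50 F [0.5 0.1 0.4] T [-0.06  0.19 -0.02] open 0.0917
tx,ty,tz [ 4.19  1.95 -1.19] roll 0.01
```

View pics/t3b.png

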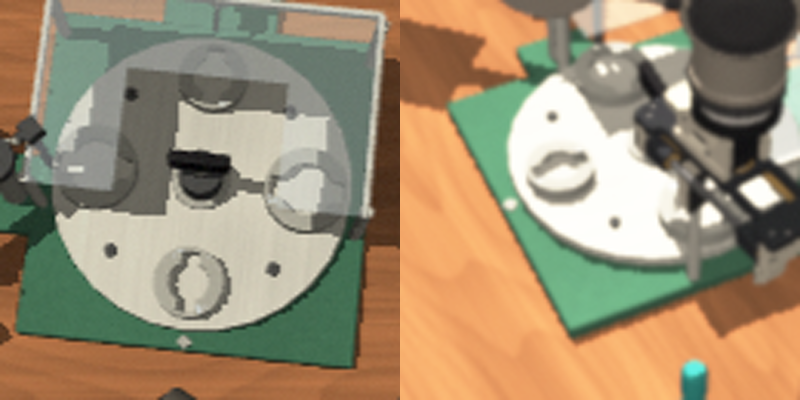

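```bash
python3 - <<'E'
from h import *
s=400/130
T=lambda x,y,z:ray("top",210+x/s-.34,140+y/s-.34,z)[:2]
S=lambda x,y,z:ray("side",220+x/s-.34,170+y/s-.34,z)[:2]
print("front socket top",T(191,285,.058),"side",S(160,171,.058),"mark",T(183,342,.035),S(110,204,.035))
print("top sock",T(212,77,.058),"L",T(98,172,.058),"R",T(305,190,.058))
print("slots",T(190,262,.05),T(191,308,.05))
c=cloud("top",np.load("pics/t3.npy")); u,v=int(210+191/s),int(140+320/s)
for (x,y) in((191,260),(165,285),(183,342),(150,300),(60,310)): print(x,y,c[int(140+y/s),int(210+x/s)].round(4))
# tool in side view? check camera bias with known TCP: bare
E
```

```text
front socket top [0.48706103 0.0652339 ] side [0.48726279 0.05982079] mark [0.42878378 0.07450091] [0.42647735 0.06481219]
top sock [0.71727944 0.04223532] L [0.61105124 0.1658355 ] R [ 0.58982933 -0.0577058 ]
slots [0.51318413 0.06655284] [0.46347647 0.06547256]
191 260 [0.5165 0.0647 0.0461]
165 285 [0.4883 0.0939 0.057 ]
183 342 [0.4296 0.0754 0.0215]
150 300 [0.4736 0.1109 0.0446]
60 310 [0.4671 0.2093 0.022 ]
```

```bash

python3 -m crank '[{"fingers":1,"tx":0,"ty":1,"tz":-0.6,"roll":0},{"fingers":1,"tx":0,"ty":1.95,"tz":-1.19,"roll":0},{"fingers":1,"tx":1,"ty":1.95,"tz":-1.19,"roll":0},{"fingers":1,"tx":2.2,"ty":1.95,"tz":-1.19,"roll":0},{"fingers":1,"tx":3.3,"ty":1.95,"tz":-1.19,"roll":0},{"fingers":1,"tx":4.0,"ty":1.95,"tz":-1.19,"roll":0},{"fingers":1,"tx":4.2,"ty":1.95,"tz":-1.19,"roll":0},{"fingers":0,"tx":4.2,"ty":1.95,"tz":-1.19,"roll":0}]' 5
python3 -m crank '[{"fingers":-1,"tx":0,"ty":0,"tz":0,"roll":0},{"fingers":-1,"tx":0,"ty":0,"tz":0,"roll":0},{"fingers":-1,"tx":0,"ty":0,"tz":0,"roll":0},{"fingers":-1,"tx":0,"ty":0,"tz":0,"roll":0},{"fingers":-1,"tx":0,"ty":0,"tz":0,"roll":0},{"fingers":-1,"tx":0,"ty":0,"tz":0,"roll":0},{"fingers":-1,"tx":0,"ty":0,"tz":0,"roll":0},{"fingers":-1,"tx":0,"ty":0,"tz":0,"roll":0}]' 5
python3 go.py .542 -.329 .088 -85.5
```

```text
time: 17.35
tool_pos: [0.542, -0.3293, 0.0877]
tool_rot: [2.644, 1.571, -0.419]
contact_force: [-0.2, 0.1, -0.2]
opening: 0.0859
time: 18.35
tool_pos: [0.5416, -0.3291, 0.0873]
tool_rot: [-1.307, 1.57, 1.913]
contact_force: [-0.7, 0.0, -0.3]
opening: 0.0269
t18.4 tcp [ 0.5416 -0.3291  0.0873] psi -85.5 j6 47 F [-0.7  0.  -0.3] T [ 0.15  0.21 -0.04] open 0.0269
tx,ty,tz [-0.02 -0.   -0.01] roll -0.00
```

Gripped at 26.9 mm, which matches a file handle. I'll open, turn 90° and squeeze again to centre the other way.

```bash

python3 -m crank '[{"fingers":1,"tx":0,"ty":0,"tz":0,"roll":0},{"fingers":1,"tx":0,"ty":0,"tz":0,"roll":0},{"fingers":1,"tx":0,"ty":0,"tz":0,"roll":0},{"fingers":1,"tx":0,"ty":0,"tz":0,"roll":-1},{"fingers":1,"tx":0,"ty":0,"tz":0,"roll":-2},{"fingers":1,"tx":0,"ty":0,"tz":0,"roll":-3},{"fingers":1,"tx":0,"ty":0,"tz":0,"roll":-4},{"fingers":1,"tx":0,"ty":0,"tz":0,"roll":-5}]' 5
python3 -m crank '[{"fingers":1,"tx":0,"ty":0,"tz":0,"roll":-1},{"fingers":1,"tx":0,"ty":0,"tz":0,"roll":-2},{"fingers":1,"tx":0,"ty":0,"tz":0,"roll":-3},{"fingers":1,"tx":0,"ty":0,"tz":0,"roll":-4},{"fingers":0.2,"tx":0,"ty":0,"tz":0,"roll":-4},{"fingers":-0.1,"tx":0,"ty":0,"tz":0,"roll":-4},{"fingers":-1,"tx":0,"ty":0,"tz":0,"roll":-4},{"fingers":-1,"tx":0,"ty":0,"tz":0,"roll":-4}]' 5
python3 -m crank '[{"fingers":-1,"tx":0,"ty":0,"tz":0,"roll":0},{"fingers":-1,"tx":0,"ty":0,"tz":0,"roll":0},{"fingers":-1,"tx":0,"ty":0,"tz":0,"roll":0},{"fingers":-1,"tx":0,"ty":0,"tz":0,"roll":0},{"fingers":-1,"tx":0,"ty":0,"tz":0,"roll":0},{"fingers":-1,"tx":0,"ty":0,"tz":0,"roll":0},{"fingers":-1,"tx":0,"ty":0,"tz":0,"roll":0},{"fingers":-1,"tx":0,"ty":0,"tz":0,"roll":0}]' 20
python3 - <<'E'
from h import *; from go import go
go(.542,-.329,.088,4.5); si,_=shot("side","s4"); ti,_=shot("top","t4")
u,v=map(int,proj("side",(.542,-.329,.05))); w=si[v-50:v+50,u-65:u+65]
cv2.imwrite("pics/s4b.png",cv2.resize(w[:,:,::-1],(780,600),interpolation=2))
E
```

```text
time: 19.35
tool_pos: [0.5417, -0.3294, 0.0874]
tool_rot: [1.457, 1.571, -0.728]
contact_force: [0.6, -0.6, 0.4]
opening: 0.0914
time: 20.35
tool_pos: [0.5417, -0.3294, 0.0874]
tool_rot: [2.143, 1.571, 0.65]
contact_force: [0.4, -0.1, 0.5]
opening: 0.0562
time: 21.35
tool_pos: [0.5418, -0.3293, 0.0874]
tool_rot: [1.447, 1.57, -0.046]
contact_force: [1.9, 0.4, -0.1]
opening: 0.0261
t21.4 tcp [ 0.5418 -0.3293  0.0874] psi 4.5 j6 -43 F [ 1.9  0.4 -0.1] T [-0.09 -0.31  0.04] open 0.0261
tx,ty,tz [-0.01  0.01 -0.01] roll -0.00
```

View pics/s4b.png

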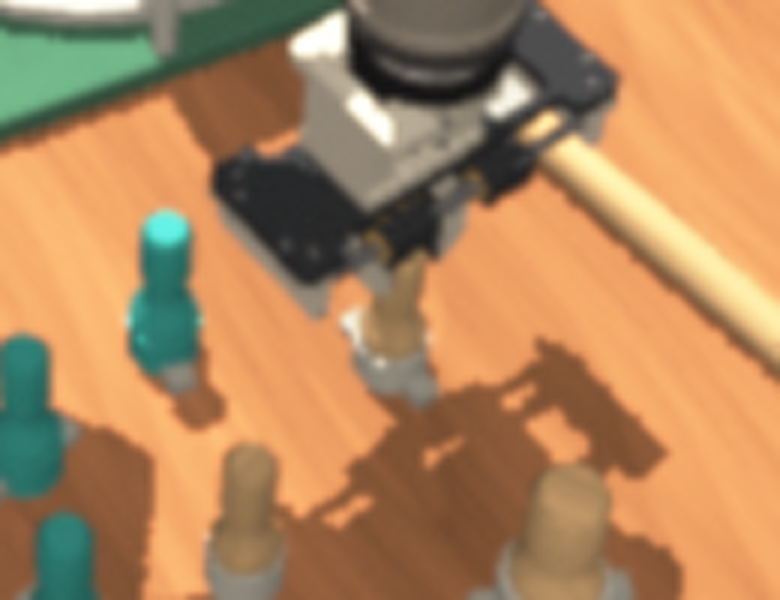

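Both file 1 lugs show here, at (350,322) and (420,388), and the handle is upright in the jaws. I'll get the lug angle from them and refine the socket position from the depth ring.

```bash
python3 - <<'E'
from h import *
u,v=map(int,proj("side",(.542,-.329,.05))); S=lambda x,y,z:ray("side",u-65+x/6-.4,v-50+y/6-.4,z)[:2]
for z in(.004,.008):
    a,b=S(350,322,z),S(420,388,z); print("lugs",a,b,(a+b)/2,np.degrees(np.arctan2(*(a-b)[::-1]))%180,np.linalg.norm(a-b))
im=cv2.imread("pics/t3.png")[:,:,::-1]
for n,f in(("top","t3"),):
    c=cloud(n,np.load(f"pics/{f}.npy"))
    m=(abs(c[...,2]-.058)<.005)&(np.hypot(c[...,0]-.489,c[...,1]-.067)<.06)
    q=c[m]; print(len(q),q[:,2].mean(),"mean",q.mean(0)[:2],"rect",cv2.minAreaRect((q[:,:2]*1000).astype(np.float32)),cv2.minEnclosingCircle((q[:,:2]*1000).astype(np.float32)))
    m=(c[...,2]<.05)&(np.hypot(c[...,0]-.489,c[...,1]-.067)<.034); q=c[m]; print("hole",len(q),q[:,2].min(),q[:,2].mean(),q.mean(0)[:2])
    # carousel disc by depth
    m=(abs(c[...,2]-.045)<.004)&(np.hypot(c[...,0]-.602,c[...,1]-.054)<.2)&(c[...,0]<.56)&(im.min(-1)>140); q=c[m]; 
    hull=cv2.convexHull((q[:,:2]*1000).astype(np.float32))[:,0]; h=hull[hull[:,0]<545]; print(len(h),"z",q[:,2].mean())
    A=np.c_[2*h,np.ones(len(h))]; s=np.linalg.lstsq(A,(h**2).sum(1),rcond=None)[0]; print("disc",s[:2],np.sqrt(s[2]+s[:2]@s[:2]))
    # bar by depth
    m=(abs(c[...,2]-.143)<.006)&(np.hypot(c[...,0]-.602,c[...,1]-.054)<.05)&(im.max(-1)<80); q=c[m]; print("bar",len(q),q.mean(0),cv2.minAreaRect((q[:,:2]*1000).astype(np.float32)))
E
```

```text
lugs [ 0.53872729 -0.30255511] [ 0.54575429 -0.35251042] [ 0.54224079 -0.32753277] 98.00701618922588 0.050447115904726045
lugs [ 0.53693541 -0.30466244] [ 0.54394122 -0.35446712] [ 0.54043832 -0.32956478] 98.00701618922587 0.05029500811149546
220 0.057390581275502714 mean [0.49036742 0.06902178] rect ((490.383056640625, 68.7706069946289), (73.78799438476562, 74.62388610839844), 32.531105041503906) ((490.8942565917969, 69.19283294677734), 38.15449142456055)
hole 166 0.029802630075516978 0.03880019854992364 [0.49277129 0.06971265]
19 z 0.04267042109374996
disc [600.31479882  56.93040791] 158.2218098096089
bar 86 [0.60463744 0.0561245  0.14185992] ((604.7109375, 55.45130920410156), (63.24250030517578, 14.813370704650879), 83.870849609375)
```

```bash

python3 -m crank '[{"fingers":-1,"tx":-0.5,"ty":0,"tz":0,"roll":0},{"fingers":-1,"tx":-1.5,"ty":0,"tz":0,"roll":0},{"fingers":-1,"tx":-2.8,"ty":0,"tz":0,"roll":0},{"fingers":-1,"tx":-4.1,"ty":0,"tz":0,"roll":0},{"fingers":-1,"tx":-4.1,"ty":0,"tz":0,"roll":-1},{"fingers":-1,"tx":-4.1,"ty":0,"tz":0,"roll":-2},{"fingers":-1,"tx":-4.1,"ty":0,"tz":0,"roll":-3},{"fingers":-1,"tx":-4.1,"ty":0,"tz":0,"roll":-3}]' 25
python3 go.py .491 .0692 .18 81.1
```

```text
time: 22.45
tool_pos: [0.5411, -0.3292, 0.2506]
tool_rot: [-2.708, 1.569, 2.605]
contact_force: [-0.5, 0.2, -2.6]
opening: 0.0262
t22.4 tcp [ 0.5411 -0.3292  0.2506] psi 34.4 j6 -73 F [-0.5  0.2 -2.6] T [-0.13  0.02  0.  ] open 0.0262
tx,ty,tz [ 1.78  4.59 -8.92] roll -4.67
```

```bash

python3 -m crank '[{"fingers":-1,"tx":0,"ty":0.6,"tz":-1.3,"roll":-1},{"fingers":-1,"tx":0,"ty":1.3,"tz":-2.6,"roll":-2},{"fingers":-1,"tx":0,"ty":2,"tz":-3.9,"roll":-3},{"fingers":-1,"tx":0,"ty":2.7,"tz":-5.2,"roll":-4},{"fingers":-1,"tx":0,"ty":3.4,"tz":-6.6,"roll":-4.67},{"fingers":-1,"tx":0,"ty":4.1,"tz":-8,"roll":-4.67},{"fingers":-1,"tx":0,"ty":4.59,"tz":-8.92,"roll":-4.67},{"fingers":-1,"tx":0,"ty":4.59,"tz":-8.92,"roll":-4.67}]'
python3 go.py .491 .0692 .157 81.1
```

```text
time: 23.45
tool_pos: [0.49, 0.0713, 0.2513]
tool_rot: [2.787, 1.57, 2.634]
contact_force: [0.9, -1.1, -2.9]
opening: 0.026
t23.4 tcp [0.49   0.0713 0.2513] psi 81.2 j6 -82 F [ 0.9 -1.1 -2.9] T [-0.06 -0.1   0.06] open 0.0260
tx,ty,tz [ 2.36 -0.05  0.03] roll 0.01
```

```bash

python3 -m crank '[{"fingers":-1,"tx":0.7,"ty":-0.03,"tz":0.02,"roll":0},{"fingers":-1,"tx":1.5,"ty":-0.03,"tz":0.02,"roll":0},{"fingers":-1,"tx":2.1,"ty":-0.03,"tz":0.02,"roll":0},{"fingers":-1,"tx":2.3,"ty":-0.03,"tz":0.02,"roll":0},{"fingers":-1,"tx":2.3,"ty":-0.03,"tz":0.02,"roll":0},{"fingers":-1,"tx":2.3,"ty":-0.03,"tz":0.02,"roll":0},{"fingers":-1,"tx":2.3,"ty":-0.03,"tz":0.02,"roll":0},{"fingers":-1,"tx":2.3,"ty":-0.03,"tz":0.02,"roll":0}]'
python3 - <<'E'
from h import *; from go import go
go(.491,.0692,.127,81.1); si,_=shot("side","s5")
u,v=map(int,proj("side",(.491,.069,.08))); w=si[v-50:v+50,u-65:u+65]
cv2.imwrite("pics/s5b.png",cv2.resize(w[:,:,::-1],(780,600),interpolation=2))
E
```

```text
time: 24.45
tool_pos: [0.4918, 0.0674, 0.1599]
tool_rot: [0.186, 1.57, 0.032]
contact_force: [0.1, -0.2, -2.4]
opening: 0.0261
t24.4 tcp [0.4918 0.0674 0.1599] psi 81.2 j6 -82 F [ 0.1 -0.2 -2.4] T [0.04 0.04 0.04] open 0.0261
tx,ty,tz [ 0.82  0.04 -0.03] roll 0.01
```

View pics/s5b.png

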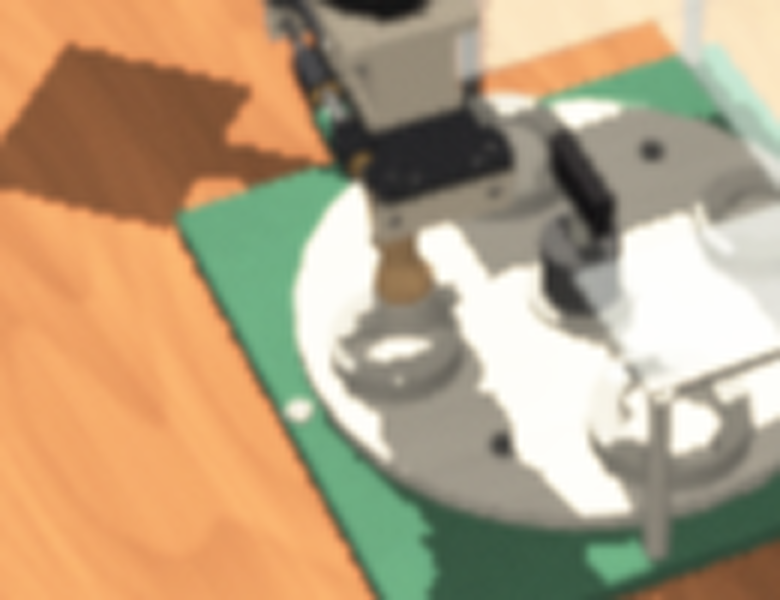

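The file handle hangs over the socket at (400,360) in line with it. I'll lower it slowly.

```bash

python3 -m crank '[{"fingers":-1,"tx":0.1,"ty":0.04,"tz":-0.03,"roll":0},{"fingers":-1,"tx":0.2,"ty":0.04,"tz":-0.03,"roll":0},{"fingers":-1,"tx":0.3,"ty":0.04,"tz":-0.03,"roll":0},{"fingers":-1,"tx":0.4,"ty":0.04,"tz":-0.03,"roll":0},{"fingers":-1,"tx":0.5,"ty":0.04,"tz":-0.03,"roll":0},{"fingers":-1,"tx":0.55,"ty":0.04,"tz":-0.03,"roll":0},{"fingers":-1,"tx":0.6,"ty":0.04,"tz":-0.03,"roll":0},{"fingers":-1,"tx":0.6,"ty":0.04,"tz":-0.03,"roll":0}]'
python3 go.py .491 .0692 .127 81.1
```

```text
time: 25.5
tool_pos: [0.4933, 0.0699, 0.1402]
tool_rot: [0.235, 1.562, 0.082]
contact_force: [-6.7, 3.8, 32.3]
opening: 0.0266
t25.5 tcp [0.4933 0.0699 0.1402] psi 81.2 j6 -82 F [-6.7  3.8 32.3] T [0.23 1.13 0.2 ] open 0.0266
tx,ty,tz [ 0.33 -0.03 -0.06] roll 0.01
```

```bash

python3 -m crank '[{"fingers":-1,"tx":-0.2,"ty":0,"tz":0,"roll":0},{"fingers":-1,"tx":-0.4,"ty":0,"tz":0,"roll":0},{"fingers":-1,"tx":-0.5,"ty":0,"tz":0,"roll":0},{"fingers":-1,"tx":-0.5,"ty":0,"tz":0,"roll":0},{"fingers":-1,"tx":-0.5,"ty":0,"tz":0,"roll":0},{"fingers":-1,"tx":-0.5,"ty":0,"tz":0,"roll":0},{"fingers":-1,"tx":-0.5,"ty":0,"tz":0,"roll":0},{"fingers":-1,"tx":-0.5,"ty":0,"tz":0,"roll":0}]'
python3 - <<'E'
from h import *; from go import go
go(.494,.0692,.127,81.1); si,_=shot("side","s6"); ti,td=shot("top","t6")
u,v=map(int,proj("side",(.491,.069,.08))); w=si[v-30:v+40,u-45:u+45]
u,v=map(int,proj("top",(.491,.069,.08))); w2=ti[v-35:v+35,u-45:u+45]
cv2.imwrite("pics/s6b.png",np.hstack([cv2.resize(x[:,:,::-1],(400,310),interpolation=2) for x in (w,w2)]))
E
```

```text
time: 26.5
tool_pos: [0.4906, 0.0692, 0.1553]
tool_rot: [2.808, 1.571, 2.654]
contact_force: [-0.7, -0.5, -2.4]
opening: 0.0261
t26.5 tcp [0.4906 0.0692 0.1553] psi 81.2 j6 -82 F [-0.7 -0.5 -2.4] T [ 0.05  0.04 -0.09] open 0.0261
tx,ty,tz [0.71 0.01 0.08] roll 0.01
```

View pics/s6b.png

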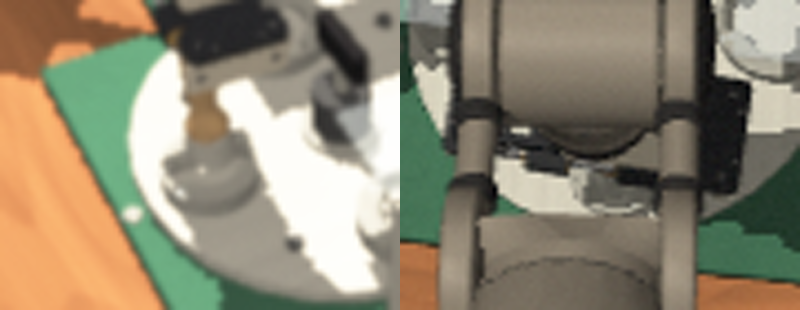

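```bash

python3 -m crank '[{"fingers":-1,"tx":0,"ty":0,"tz":0.09,"roll":0},{"fingers":-1,"tx":0.1,"ty":0,"tz":0.09,"roll":0},{"fingers":-1,"tx":0.2,"ty":0,"tz":0.09,"roll":0},{"fingers":-1,"tx":0.3,"ty":0,"tz":0.09,"roll":0},{"fingers":-1,"tx":0.4,"ty":0,"tz":0.09,"roll":0},{"fingers":-1,"tx":0.45,"ty":0,"tz":0.09,"roll":0},{"fingers":-1,"tx":0.45,"ty":0,"tz":0.09,"roll":0},{"fingers":-1,"tx":0.45,"ty":0,"tz":0.09,"roll":0}]'
python3 go.py .494 .0692 .127 81.1
```

```text
time: 27.6
tool_pos: [0.4957, 0.0691, 0.1408]
tool_rot: [0.256, 1.565, 0.103]
contact_force: [-6.1, 3.6, 23.8]
opening: 0.0267
t27.6 tcp [0.4957 0.0691 0.1408] psi 81.2 j6 -82 F [-6.1  3.6 23.8] T [0.16 1.06 0.03] open 0.0267
tx,ty,tz [ 0.35 -0.01 -0.04] roll 0.01
```

```bash

python3 -m crank '[{"fingers":-1,"tx":-0.2,"ty":0,"tz":0,"roll":0},{"fingers":-1,"tx":-0.4,"ty":0,"tz":0,"roll":0},{"fingers":-1,"tx":-0.4,"ty":0.05,"tz":-0.15,"roll":0},{"fingers":-1,"tx":-0.3,"ty":0.05,"tz":-0.15,"roll":0},{"fingers":-1,"tx":-0.2,"ty":0.05,"tz":-0.15,"roll":0},{"fingers":-1,"tx":-0.1,"ty":0.05,"tz":-0.15,"roll":0},{"fingers":-1,"tx":0,"ty":0.05,"tz":-0.15,"roll":0},{"fingers":-1,"tx":0,"ty":0.05,"tz":-0.15,"roll":0}]'
python3 go.py .488 .0715 .127 81.1
```

```text
time: 28.6
tool_pos: [0.4882, 0.0713, 0.1369]
tool_rot: [-2.844, 1.57, -2.998]
contact_force: [-1.1, -0.4, -3.3]
opening: 0.0263
t28.6 tcp [0.4882 0.0713 0.1369] psi 81.2 j6 -82 F [-1.1 -0.4 -3.3] T [-0.37  0.05  0.04] open 0.0263
tx,ty,tz [ 0.25  0.   -0.01] roll 0.01
```

```bash

python3 -m crank '[{"fingers":-1,"tx":0.06,"ty":0,"tz":0,"roll":0},{"fingers":-1,"tx":0.12,"ty":0,"tz":0,"roll":0},{"fingers":-1,"tx":0.18,"ty":0,"tz":0,"roll":0},{"fingers":-1,"tx":0.24,"ty":0,"tz":0,"roll":0},{"fingers":-1,"tx":0.3,"ty":0,"tz":0,"roll":0},{"fingers":-1,"tx":0.36,"ty":0,"tz":0,"roll":0},{"fingers":-1,"tx":0.4,"ty":0,"tz":0,"roll":0},{"fingers":-1,"tx":0.4,"ty":0,"tz":0,"roll":0}]'
python3 go.py .488 .0715 .127 81.1
```

```text
time: 29.6
tool_pos: [0.4924, 0.0714, 0.125]
tool_rot: [0.159, 1.56, 0.005]
contact_force: [0.9, -1.7, 19.3]
opening: 0.0261
t29.6 tcp [0.4924 0.0714 0.125 ] psi 81.2 j6 -82 F [ 0.9 -1.7 19.3] T [-0.16 -0.15 -0.09] open 0.0261
tx,ty,tz [-0.05 -0.01 -0.11] roll 0.01
```

```bash

python3 -m crank '[{"fingers":-1,"tx":-0.1,"ty":0,"tz":0,"roll":0.8},{"fingers":-1,"tx":-0.15,"ty":0,"tz":0,"roll":1.6},{"fingers":-1,"tx":-0.15,"ty":0,"tz":0,"roll":2.4},{"fingers":-1,"tx":-0.15,"ty":0,"tz":0,"roll":3.2},{"fingers":-1,"tx":-0.15,"ty":0,"tz":0,"roll":4},{"fingers":-1,"tx":-0.15,"ty":0,"tz":0,"roll":4.8},{"fingers":-1,"tx":-0.15,"ty":0,"tz":0,"roll":5.6},{"fingers":-1,"tx":-0.15,"ty":0,"tz":0,"roll":5.6}]'
python3 go.py .488 .0715 .127 21.1
python3 -m crank '[{"fingers":-1,"tx":0,"ty":0,"tz":0,"roll":0.2},{"fingers":-1,"tx":0,"ty":0,"tz":0,"roll":0.4},{"fingers":-1,"tx":0,"ty":0,"tz":0,"roll":0.6},{"fingers":-1,"tx":0,"ty":0,"tz":0,"roll":0.8},{"fingers":-1,"tx":0,"ty":0,"tz":0,"roll":1},{"fingers":-1,"tx":0,"ty":0,"tz":0,"roll":1.2},{"fingers":-1,"tx":0,"ty":0,"tz":0,"roll":1.2},{"fingers":-1,"tx":0,"ty":0,"tz":0,"roll":1.2}]'
python3 go.py .488 .0715 .127 21.1
```

```text
time: 30.6
tool_pos: [0.4892, 0.0715, 0.1267]
tool_rot: [1.284, 1.57, 0.154]
contact_force: [5.5, -1.1, -12.8]
opening: 0.0259
t30.6 tcp [0.4892 0.0715 0.1267] psi 25.2 j6 -26 F [  5.5  -1.1 -12.8] T [-0.15 -1.13  0.03] open 0.0259
tx,ty,tz [-0.01 -0.03 -0.01] roll 0.41
time: 31.6
tool_pos: [0.4883, 0.0716, 0.1274]
tool_rot: [-2.219, 1.57, 2.724]
contact_force: [1.0, 1.7, -8.4]
opening: 0.0257
t31.6 tcp [0.4883 0.0716 0.1274] psi 13.2 j6 -14 F [ 1.   1.7 -8.4] T [ 0.42 -0.27  0.43] open 0.0257
tx,ty,tz [ 0.01 -0.01  0.  ] roll -0.79
```

```bash

python3 -m crank '[{"fingers":-1,"tx":0.08,"ty":0,"tz":0,"roll":0},{"fingers":0,"tx":0.08,"ty":0,"tz":0,"roll":0},{"fingers":0.6,"tx":0.08,"ty":0,"tz":0,"roll":0},{"fingers":0.6,"tx":0.08,"ty":0,"tz":0,"roll":0},{"fingers":0.6,"tx":0.08,"ty":0,"tz":0,"roll":0},{"fingers":0.6,"tx":-1,"ty":0,"tz":0,"roll":0},{"fingers":1,"tx":-2.2,"ty":0,"tz":0,"roll":0},{"fingers":1,"tx":-2.8,"ty":0,"tz":0,"roll":0}]'
python3 go.py .6055 .056 .26 -6.1
```

```text
time: 32.6
tool_pos: [0.4893, 0.0715, 0.242]
tool_rot: [1.343, 1.567, 0.002]
contact_force: [0.4, 0.1, -0.6]
opening: 0.0884
t32.6 tcp [0.4893 0.0715 0.242 ] psi 13.2 j6 -14 F [ 0.4  0.1 -0.6] T [-0.07 -0.04  0.  ] open 0.0884
tx,ty,tz [-0.44  2.74  1.04] roll 1.93
```

```bash

python3 -m crank '[{"fingers":1,"tx":0,"ty":1,"tz":0.4,"roll":1},{"fingers":1,"tx":0,"ty":2.2,"tz":0.8,"roll":1.93},{"fingers":1,"tx":0,"ty":2.72,"tz":1.04,"roll":1.93},{"fingers":1,"tx":0,"ty":2.72,"tz":1.04,"roll":1.93},{"fingers":1,"tx":1,"ty":2.72,"tz":1.04,"roll":1.93},{"fingers":1,"tx":2,"ty":2.72,"tz":1.04,"roll":1.93},{"fingers":1,"tx":2.65,"ty":2.72,"tz":1.04,"roll":1.93},{"fingers":0,"tx":2.65,"ty":2.72,"tz":1.04,"roll":1.93}]' 25
python3 -m crank '[{"fingers":-1,"tx":0,"ty":0,"tz":0,"roll":0},{"fingers":-1,"tx":0,"ty":0,"tz":0,"roll":0},{"fingers":-1,"tx":0,"ty":0,"tz":0,"roll":0},{"fingers":-1,"tx":0,"ty":0,"tz":0,"roll":0},{"fingers":-1,"tx":0,"ty":0,"tz":0,"roll":0},{"fingers":-1,"tx":0,"ty":0,"tz":0,"roll":0},{"fingers":-1,"tx":0,"ty":0,"tz":0,"roll":0},{"fingers":-1,"tx":0,"ty":0,"tz":0,"roll":0}]'
python3 go.py .6055 .056 .136 -6.1
```

```text
time: 33.6
tool_pos: [0.6017, 0.0561, 0.1318]
tool_rot: [-1.518, 1.566, 3.088]
contact_force: [0.5, -0.3, 0.2]
opening: 0.0859
time: 34.6
tool_pos: [0.6061, 0.0556, 0.1335]
tool_rot: [1.629, 1.566, -0.049]
contact_force: [8.4, 0.5, -4.7]
opening: 0.0135
t34.6 tcp [0.6061 0.0556 0.1335] psi -6.1 j6 4 F [ 8.4  0.5 -4.7] T [-0.17 -1.21  0.04] open 0.0135
tx,ty,tz [-0.06 -0.02 -0.01] roll -0.00
```

```bash

python3 -m crank '[{"fingers":-1,"tx":0,"ty":0.06,"tz":0,"roll":0.6},{"fingers":-1,"tx":0,"ty":0.06,"tz":0,"roll":1.2},{"fingers":-1,"tx":0,"ty":0.06,"tz":0,"roll":1.8},{"fingers":-1,"tx":0,"ty":0.06,"tz":0,"roll":2.4},{"fingers":-1,"tx":0,"ty":0.06,"tz":0,"roll":3},{"fingers":-1,"tx":0,"ty":0.06,"tz":0,"roll":3.6},{"fingers":-1,"tx":0,"ty":0.06,"tz":0,"roll":4.2},{"fingers":-1,"tx":0,"ty":0.06,"tz":0,"roll":4.8}]'
python3 -m crank '[{"fingers":-1,"tx":0,"ty":0,"tz":0,"roll":0.6},{"fingers":-1,"tx":0,"ty":0,"tz":0,"roll":1.2},{"fingers":-1,"tx":0,"ty":0,"tz":0,"roll":1.8},{"fingers":-1,"tx":0,"ty":0,"tz":0,"roll":2.4},{"fingers":-1,"tx":0,"ty":0,"tz":0,"roll":3},{"fingers":-1,"tx":0,"ty":0,"tz":0,"roll":3.6},{"fingers":-1,"tx":0,"ty":0,"tz":0,"roll":4.2},{"fingers":-1,"tx":0,"ty":0,"tz":0,"roll":4.2}]'
python3 go.py .6055 .056 .136 -96.1
```

```text
time: 35.6
tool_pos: [0.6045, 0.0563, 0.1335]
tool_rot: [-0.832, 1.567, 2.933]
contact_force: [-6.8, 1.9, 4.9]
opening: 0.0142
time: 36.6
tool_pos: [0.6043, 0.0579, 0.1334]
tool_rot: [-0.565, 1.565, 2.469]
contact_force: [-7.3, 7.1, 5.8]
opening: 0.0136
t36.6 tcp [0.6043 0.0579 0.1334] psi -96.2 j6 94 F [-7.3  7.1  5.8] T [ 1.24  1.37 -0.43] open 0.0136
tx,ty,tz [-0.06  0.04 -0.03] roll -0.01
```

```bash

python3 -m crank '[{"fingers":-0.5,"tx":0,"ty":0,"tz":0,"roll":-0.1},{"fingers":0.5,"tx":0,"ty":0,"tz":0,"roll":0},{"fingers":0.5,"tx":0,"ty":0,"tz":0,"roll":0},{"fingers":0.5,"tx":-0.6,"ty":0,"tz":0,"roll":0},{"fingers":1,"tx":-2,"ty":0,"tz":0,"roll":0},{"fingers":1,"tx":-3.2,"ty":0,"tz":0,"roll":0},{"fingers":1,"tx":-3.2,"ty":1.2,"tz":0,"roll":0},{"fingers":1,"tx":-3.2,"ty":2.6,"tz":0,"roll":0}]'
python3 go.py .5285 -.4785 .2 -108.7
python3 -m crank '[{"fingers":1,"tx":0,"ty":1.4,"tz":0,"roll":0},{"fingers":1,"tx":0,"ty":2.8,"tz":0,"roll":0},{"fingers":1,"tx":0,"ty":4.2,"tz":0,"roll":0},{"fingers":1,"tx":0,"ty":5.6,"tz":0,"roll":0},{"fingers":1,"tx":0,"ty":7,"tz":0,"roll":0.5},{"fingers":1,"tx":0,"ty":8.4,"tz":0,"roll":1.2},{"fingers":1,"tx":0,"ty":9.6,"tz":0,"roll":1.2},{"fingers":1,"tx":0,"ty":9.6,"tz":0,"roll":1.2}]'
python3 - <<'E'
from h import *; from go import go
im,d=shot("top","t7"); si,_=shot("side","s7")
go(.5285,-.4785,.088,-108.7)
from m import handles
handles(im,d)
c=cloud("top",d)
m=(abs(c[...,2]-.058)<.005)&(np.hypot(c[...,0]-.489,c[...,1]-.07)<.06); q=c[m]; print("socket",len(q),q.mean(0)[:2],cv2.minEnclosingCircle((q[:,:2]*1000).astype(np.float32)),cv2.minAreaRect((q[:,:2]*1000).astype(np.float32)))
m=(abs(c[...,2]-.143)<.006)&(np.hypot(c[...,0]-.604,c[...,1]-.056)<.05)&(im.max(-1)<80); q=c[m]; print("bar",len(q),q.mean(0),cv2.minAreaRect((q[:,:2]*1000).astype(np.float32)))
cv2.imwrite("pics/t7b.png",np.vstack([np.hstack([cv2.resize(im[140:260,200:360][:,:,::-1],(400,300),interpolation=2),cv2.resize(si[140:260,220:380][:,:,::-1],(400,300),interpolation=2)]),
 np.hstack([cv2.resize(im[190:280,350:470][:,:,::-1],(400,300),interpolation=2),cv2.resize(si[280:370,310:430][:,:,::-1],(400,300),interpolation=2)])]))
E
```

```text
time: 37.6
tool_pos: [0.5955, -0.0484, 0.2622]
tool_rot: [3.033, 1.569, -0.213]
contact_force: [0.8, 0.1, -1.1]
opening: 0.0884
t37.6 tcp [ 0.5955 -0.0484  0.2622] psi -96.0 j6 84 F [ 0.8  0.1 -1.1] T [-0.08  0.18  0.03] open 0.0884
tx,ty,tz [ 1.56 10.87  0.54] roll 1.27
time: 38.6
tool_pos: [0.5527, -0.4336, 0.2598]
tool_rot: [0.218, 1.569, 3.038]
contact_force: [0.9, -0.0, 0.1]
opening: 0.0919
t38.7 tcp [ 0.5541 -0.4299  0.2607] psi -108.2 j6 64 F [-0.3  0.2 -0. ] T [-0.03  0.12  0.02] open 0.0917
tx,ty,tz [4.32 1.36 0.23] roll 0.05
turq 54 top xy [ 0.4505 -0.2617] mean [ 0.4523 -0.2625] zmax 0.1051 r_mm 11.2 px [375. 241.] 8
socket 291 [0.49149823 0.06956819] ((491.26251220703125, 69.9969253540039), 46.18561553955078) ((490.0793762207031, 69.31828308105469), (89.90934753417969, 88.8049087524414), 0.8617444634437561)
bar 78 [0.602053   0.055636   0.14227408] ((603.8963012695312, 55.81163787841797), (13.553613662719727, 61.25487518310547), 82.92247772216797)
```

View pics/t7b.png

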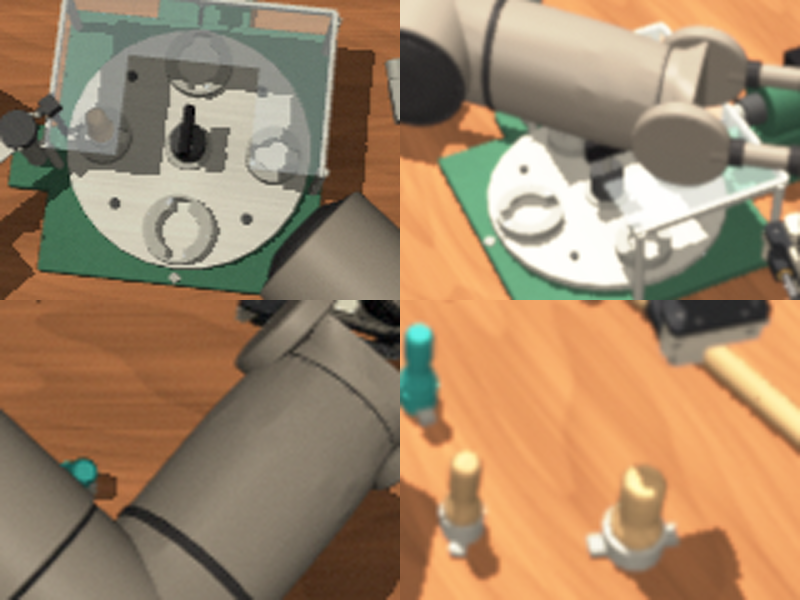

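```bash
python3 - <<'E'
from h import *
s=400/120
S=lambda x,y,z:ray("side",310+x/s-.35,280+y/s-.35,z)[:2]
a,b=S(195,245,.008),S(270,237,.008); print(a,b,(a+b)/2,np.degrees(np.arctan2(*(a-b)[::-1]))%180,np.linalg.norm(a-b))
print("top centre",S(243,180,.1))
a=S(57,249,.008); t=S(67,158,.1); print("file2 near lug",a,"top",t,np.degrees(np.arctan2(*(a-t)[::-1]))%180)
E
```

```text
[ 0.49751561 -0.46781456] [ 0.55592828 -0.49450814] [ 0.52672194 -0.48116135] 155.4404229672667 0.06422294997971362
top centre [ 0.52696902 -0.47845   ]
file2 near lug [ 0.39633849 -0.41082611] top [ 0.41743743 -0.38800055] 47.25107783791327
```

```bash

python3 -m crank '[{"fingers":1,"tx":0,"ty":1,"tz":0.2,"roll":0},{"fingers":1,"tx":0,"ty":1.35,"tz":0.25,"roll":0},{"fingers":1,"tx":1,"ty":1.35,"tz":0.25,"roll":0},{"fingers":1,"tx":2.2,"ty":1.35,"tz":0.25,"roll":0},{"fingers":1,"tx":3.3,"ty":1.35,"tz":0.25,"roll":0},{"fingers":1,"tx":4.1,"ty":1.35,"tz":0.25,"roll":0},{"fingers":1,"tx":4.3,"ty":1.35,"tz":0.25,"roll":0},{"fingers":0.3,"tx":4.3,"ty":1.35,"tz":0.25,"roll":0}]' 5
python3 -m crank '[{"fingers":0.1,"tx":0,"ty":0,"tz":0,"roll":0},{"fingers":-1,"tx":0,"ty":0,"tz":0,"roll":0},{"fingers":-1,"tx":0,"ty":0,"tz":0,"roll":0},{"fingers":-1,"tx":0,"ty":0,"tz":0,"roll":0},{"fingers":-1,"tx":0,"ty":0,"tz":0,"roll":0},{"fingers":-1,"tx":0,"ty":0,"tz":0,"roll":0},{"fingers":-1,"tx":0,"ty":0,"tz":0,"roll":0},{"fingers":-1,"tx":0,"ty":0,"tz":0,"roll":0}]' 5
python3 go.py .528 -.4785 .088 -108.7
python3 -m crank '[{"fingers":1,"tx":0,"ty":0,"tz":0,"roll":0},{"fingers":1,"tx":0,"ty":0,"tz":0,"roll":0},{"fingers":1,"tx":0,"ty":0,"tz":0,"roll":0},{"fingers":1,"tx":0,"ty":0,"tz":0,"roll":-1},{"fingers":1,"tx":0,"ty":0,"tz":0,"roll":-2},{"fingers":1,"tx":0,"ty":0,"tz":0,"roll":-3},{"fingers":1,"tx":0,"ty":0,"tz":0,"roll":-4},{"fingers":1,"tx":0,"ty":0,"tz":0,"roll":-5}]' 5
python3 -m crank '[{"fingers":1,"tx":0,"ty":0,"tz":0,"roll":-1},{"fingers":1,"tx":0,"ty":0,"tz":0,"roll":-2},{"fingers":1,"tx":0,"ty":0,"tz":0,"roll":-3},{"fingers":1,"tx":0,"ty":0,"tz":0,"roll":-4},{"fingers":0.2,"tx":0,"ty":0,"tz":0,"roll":-4},{"fingers":-0.1,"tx":0,"ty":0,"tz":0,"roll":-4},{"fingers":-1,"tx":0,"ty":0,"tz":0,"roll":-4},{"fingers":-1,"tx":0,"ty":0,"tz":0,"roll":-4}]' 5
python3 -m crank '[{"fingers":-1,"tx":0,"ty":0,"tz":0,"roll":0},{"fingers":-1,"tx":0,"ty":0,"tz":0,"roll":0},{"fingers":-1,"tx":0,"ty":0,"tz":0,"roll":0},{"fingers":-1,"tx":0,"ty":0,"tz":0,"roll":0},{"fingers":-1,"tx":0,"ty":0,"tz":0,"roll":0},{"fingers":-1,"tx":0,"ty":0,"tz":0,"roll":0},{"fingers":-1,"tx":0,"ty":0,"tz":0,"roll":0},{"fingers":-1,"tx":0,"ty":0,"tz":0,"roll":0}]' 25
python3 go.py .528 -.4785 .088 -18.2
```

```text
time: 39.7
tool_pos: [0.5289, -0.4774, 0.0902]
tool_rot: [3.06, 1.57, -0.397]
contact_force: [0.3, 0.2, 0.3]
opening: 0.0858
time: 40.7
tool_pos: [0.5282, -0.4778, 0.0894]
tool_rot: [-1.619, 1.571, 1.207]
contact_force: [-0.2, 1.5, 1.4]
opening: 0.0368
t40.7 tcp [ 0.5282 -0.4778  0.0894] psi -108.1 j6 60 F [-0.2  1.5  1.4] T [0.17 0.11 0.06] open 0.0368
tx,ty,tz [ 0.03  0.02 -0.  ] roll 0.06
time: 41.7
tool_pos: [0.5281, -0.478, 0.0894]
tool_rot: [1.559, 1.571, -1.021]
contact_force: [-0.4, -0.1, -0.7]
opening: 0.0922
time: 42.7
tool_pos: [0.5281, -0.4778, 0.0894]
tool_rot: [3.085, 1.571, 1.198]
contact_force: [-0.0, 0.5, 0.2]
opening: 0.0566
time: 43.7
tool_pos: [0.5282, -0.4779, 0.0894]
tool_rot: [1.547, 1.571, -0.34]
contact_force: [1.5, -1.4, -0.7]
opening: 0.0363
t43.7 tcp [ 0.5282 -0.4779  0.0894] psi -18.1 j6 -30 F [ 1.5 -1.4 -0.7] T [-0.23 -0.25 -0.02] open 0.0363
tx,ty,tz [ 0.04 -0.    0.02] roll 0.01
```

```bash

python3 -m crank '[{"fingers":-1,"tx":-0.5,"ty":0,"tz":0,"roll":0},{"fingers":-1,"tx":-1.5,"ty":0,"tz":0,"roll":0},{"fingers":-1,"tx":-2.8,"ty":0,"tz":0,"roll":0},{"fingers":-1,"tx":-4.1,"ty":0,"tz":0,"roll":0},{"fingers":-1,"tx":-4.1,"ty":-0.5,"tz":-1.0,"roll":0},{"fingers":-1,"tx":-4.1,"ty":-1,"tz":-2,"roll":0},{"fingers":-1,"tx":-4.1,"ty":-1.5,"tz":-3,"roll":0},{"fingers":-1,"tx":-4.1,"ty":-1.5,"tz":-3,"roll":0}]' 30
python3 go.py .4885 .0714 .25 -3.6
```

```text
time: 44.7
tool_pos: [0.5076, -0.3414, 0.2531]
tool_rot: [-2.209, 1.567, 2.191]
contact_force: [-0.1, -1.1, -4.6]
opening: 0.0362
t44.7 tcp [ 0.5076 -0.3414  0.2531] psi -17.9 j6 -23 F [-0.1 -1.1 -4.6] T [-0.23  0.03  0.01] open 0.0362
tx,ty,tz [ 0.11 -3.63 -9.67] roll -1.43
```

```bash

python3 -m crank '[{"fingers":-1,"tx":0,"ty":-0.5,"tz":-1.3,"roll":-0.5},{"fingers":-1,"tx":0,"ty":-1,"tz":-2.7,"roll":-1},{"fingers":-1,"tx":0,"ty":-1.5,"tz":-4.1,"roll":-1.43},{"fingers":-1,"tx":0,"ty":-2.1,"tz":-5.5,"roll":-1.43},{"fingers":-1,"tx":0,"ty":-2.6,"tz":-6.9,"roll":-1.43},{"fingers":-1,"tx":0,"ty":-3.1,"tz":-8.3,"roll":-1.43},{"fingers":-1,"tx":0,"ty":-3.6,"tz":-9.6,"roll":-1.43},{"fingers":-1,"tx":0,"ty":-3.63,"tz":-9.65,"roll":-1.43}]'
python3 -m crank '[{"fingers":-1,"tx":0.3,"ty":0,"tz":0,"roll":0},{"fingers":-1,"tx":1,"ty":0,"tz":0,"roll":0},{"fingers":-1,"tx":1.7,"ty":0,"tz":0,"roll":0},{"fingers":-1,"tx":2.1,"ty":0,"tz":0,"roll":0},{"fingers":-1,"tx":2.2,"ty":0,"tz":0,"roll":0},{"fingers":-1,"tx":2.2,"ty":0,"tz":0,"roll":0},{"fingers":-1,"tx":2.2,"ty":0,"tz":0,"roll":0},{"fingers":-1,"tx":2.2,"ty":0,"tz":0,"roll":0}]'
python3 - <<'E'
from h import *; from go import go
go(.4885,.0714,.13,-3.6); si,_=shot("side","s8")
u,v=map(int,proj("side",(.49,.07,.06))); w=si[v-35:v+40,u-50:u+50]
cv2.imwrite("pics/s8b.png",cv2.resize(w[:,:,::-1],(800,600),interpolation=2))
E
```

```text
time: 45.7
tool_pos: [0.4899, 0.0699, 0.2531]
tool_rot: [-2.301, 1.569, 2.349]
contact_force: [0.8, 1.0, -3.7]
opening: 0.0359
time: 46.7
tool_pos: [0.4907, 0.0668, 0.166]
tool_rot: [1.629, 1.57, -0.009]
contact_force: [-0.6, 0.1, -4.1]
opening: 0.036
t46.7 tcp [0.4907 0.0668 0.166 ] psi -3.8 j6 3 F [-0.6  0.1 -4.1] T [-0.11  0.09  0.  ] open 0.0360
tx,ty,tz [ 0.9  -0.06 -0.11] roll -0.02
```

View pics/s8b.png

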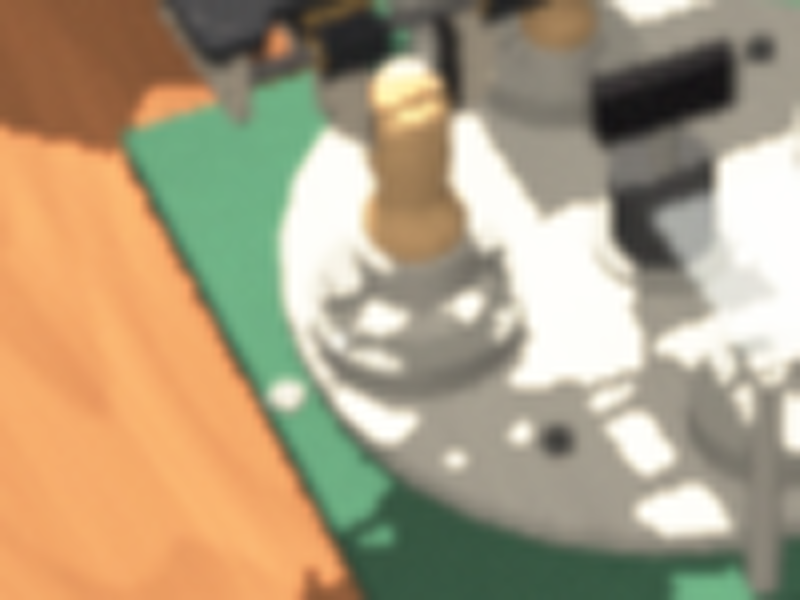

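The mallet handle hangs over the front socket with its foot at about (415,290), just above the rim. I'll correct and lower slowly.

```bash

python3 -m crank '[{"fingers":-1,"tx":0.0,"ty":-0.06,"tz":-0.11,"roll":0},{"fingers":-1,"tx":0.15,"ty":-0.06,"tz":-0.11,"roll":0},{"fingers":-1,"tx":0.3,"ty":-0.06,"tz":-0.11,"roll":0},{"fingers":-1,"tx":0.4,"ty":-0.06,"tz":-0.11,"roll":0},{"fingers":-1,"tx":0.5,"ty":-0.06,"tz":-0.11,"roll":0},{"fingers":-1,"tx":0.6,"ty":-0.06,"tz":-0.11,"roll":0},{"fingers":-1,"tx":0.7,"ty":-0.06,"tz":-0.11,"roll":0},{"fingers":-1,"tx":0.7,"ty":-0.06,"tz":-0.11,"roll":0}]'
python3 go.py .4885 .0714 .129 -3.6
```

```text
time: 47.75
tool_pos: [0.4886, 0.0712, 0.1369]
tool_rot: [1.031, 1.57, -0.606]
contact_force: [3.0, -0.4, -6.8]
opening: 0.0357
t47.8 tcp [0.4886 0.0712 0.1369] psi -3.8 j6 3 F [ 3.  -0.4 -6.8] T [-0.29 -0.69 -0.04] open 0.0357
tx,ty,tz [ 0.2  -0.   -0.01] roll -0.02
```

It went in without resistance. Next I'll lower it to the floor.

```bash

python3 -m crank '[{"fingers":-1,"tx":0.06,"ty":0,"tz":0,"roll":0},{"fingers":-1,"tx":0.12,"ty":0,"tz":0,"roll":0},{"fingers":-1,"tx":0.18,"ty":0,"tz":0,"roll":0},{"fingers":-1,"tx":0.24,"ty":0,"tz":0,"roll":0},{"fingers":-1,"tx":0.3,"ty":0,"tz":0,"roll":0},{"fingers":-1,"tx":0.33,"ty":0,"tz":0,"roll":0},{"fingers":-1,"tx":0.33,"ty":0,"tz":0,"roll":0},{"fingers":-1,"tx":0.33,"ty":0,"tz":0,"roll":0}]'
python3 go.py .4885 .0714 .129 -3.6
```

```text
time: 48.75
tool_pos: [0.4894, 0.0717, 0.1291]
tool_rot: [1.687, 1.565, 0.05]
contact_force: [-10.6, -1.0, 39.3]
opening: 0.0362
t48.8 tcp [0.4894 0.0717 0.1291] psi -3.8 j6 3 F [-10.6  -1.   39.3] T [-0.17  1.74  0.05] open 0.0362
tx,ty,tz [ 0.   -0.02  0.01] roll -0.02
```

```bash

python3 -m crank '[{"fingers":-1,"tx":-0.12,"ty":0,"tz":0,"roll":0.4},{"fingers":-1,"tx":-0.13,"ty":0,"tz":0,"roll":1.3},{"fingers":-1,"tx":-0.13,"ty":0,"tz":0,"roll":2.2},{"fingers":-1,"tx":-0.13,"ty":0,"tz":0,"roll":3},{"fingers":-1,"tx":-0.13,"ty":0,"tz":0,"roll":3.8},{"fingers":-1,"tx":-0.13,"ty":0,"tz":0,"roll":4.6},{"fingers":-1,"tx":-0.13,"ty":0,"tz":0,"roll":5.4},{"fingers":-1,"tx":-0.13,"ty":0,"tz":0,"roll":5.4}]' 35
python3 go.py .4885 .0714 .129 -63.6
python3 -m crank '[{"fingers":-1,"tx":0,"ty":0,"tz":0,"roll":0.2},{"fingers":-1,"tx":0,"ty":0,"tz":0,"roll":0.4},{"fingers":-1,"tx":0,"ty":0,"tz":0,"roll":0.6},{"fingers":-1,"tx":0,"ty":0,"tz":0,"roll":0.8},{"fingers":-1,"tx":0,"ty":0,"tz":0,"roll":1},{"fingers":-1,"tx":0,"ty":0,"tz":0,"roll":1.2},{"fingers":-1,"tx":0,"ty":0,"tz":0,"roll":1.4},{"fingers":-1,"tx":0,"ty":0,"tz":0,"roll":1.4}]'
python3 go.py .4885 .0714 .129 -63.6
```

```text
time: 49.75
tool_pos: [0.4884, 0.0716, 0.1296]
tool_rot: [-2.799, 1.57, 0.905]
contact_force: [1.5, 0.1, 1.2]
opening: 0.0361
t49.8 tcp [0.4884 0.0716 0.1296] psi -57.7 j6 57 F [1.5 0.1 1.2] T [-0.2  -0.21  0.01] open 0.0361
tx,ty,tz [ 0.02  0.01 -0.  ] roll 0.59
time: 50.75
tool_pos: [0.4881, 0.0723, 0.13]
tool_rot: [-1.924, 1.569, 1.534]
contact_force: [0.8, 3.3, 8.1]
opening: 0.0361
t50.8 tcp [0.4881 0.0723 0.13  ] psi -71.9 j6 71 F [0.8 3.3 8.1] T [ 0.64 -0.16  0.36] open 0.0361
tx,ty,tz [ 0.03  0.02 -0.  ] roll -0.83
```

```bash

python3 -m crank '[{"fingers":-1,"tx":0,"ty":0,"tz":0,"roll":0},{"fingers":0,"tx":0,"ty":0,"tz":0,"roll":0},{"fingers":0.6,"tx":0,"ty":0,"tz":0,"roll":0},{"fingers":0.6,"tx":0,"ty":0,"tz":0,"roll":0},{"fingers":0.6,"tx":0,"ty":0,"tz":0,"roll":0},{"fingers":0.6,"tx":-1,"ty":0,"tz":0,"roll":0},{"fingers":1,"tx":-2.2,"ty":0,"tz":0,"roll":0},{"fingers":1,"tx":-2.8,"ty":0,"tz":0,"roll":0}]' 25
python3 -m crank '[{"fingers":1,"tx":0,"ty":0,"tz":0,"roll":-1},{"fingers":1,"tx":0,"ty":0,"tz":0,"roll":-2},{"fingers":1,"tx":0,"ty":0,"tz":0,"roll":-3},{"fingers":1,"tx":0,"ty":0,"tz":0,"roll":-4},{"fingers":1,"tx":0,"ty":0,"tz":0,"roll":-5},{"fingers":1,"tx":0,"ty":0,"tz":0,"roll":-6},{"fingers":1,"tx":0,"ty":0,"tz":0,"roll":-7},{"fingers":1,"tx":0,"ty":0,"tz":0,"roll":-8}]'
python3 - <<'E'
from h import *; from go import go
im,d=shot("top","t9"); si,_=shot("side","s9")
go(.605,.0575,.25,82.9)
from m import handles
handles(im,d)
cv2.imwrite("pics/t9b.png",np.vstack([np.hstack([cv2.resize(im[140:260,200:360][:,:,::-1],(400,300),interpolation=2),cv2.resize(si[140:260,220:380][:,:,::-1],(400,300),interpolation=2)]),
 np.hstack([cv2.resize(im[220:280,350:430][:,:,::-1],(400,300),interpolation=2),cv2.resize(si[300:360,280:360][:,:,::-1],(400,300),interpolation=2)])]))
E
```

```text
time: 51.75
tool_pos: [0.489, 0.0713, 0.2439]
tool_rot: [2.817, 1.568, -0.007]
contact_force: [0.5, -0.7, -0.2]
opening: 0.0885
time: 52.75
tool_pos: [0.4881, 0.0713, 0.2412]
tool_rot: [-1.812, 1.57, 3.049]
contact_force: [0.7, -0.5, 0.7]
opening: 0.0916
t52.9 tcp [0.4881 0.0713 0.2412] psi 8.2 j6 -9 F [0.5 0.1 0.5] T [-0.1   0.05 -0.  ] open 0.0916
tx,ty,tz [-0.22  2.84  0.76] roll -7.47
turq 72 top xy [ 0.4507 -0.2595] mean [ 0.4524 -0.2612] zmax 0.1067 r_mm 9.9 px [374. 241.] 39
wood 81 top xy [ 0.415  -0.3869] mean [ 0.4143 -0.3881] zmax 0.1076 r_mm 10.3 px [416. 252.] 57
turq 73 top xy [ 0.3559 -0.2831] mean [ 0.3566 -0.2852] zmax 0.1049 r_mm 12.1 px [383. 271.] 40
turq 81 top xy [ 0.3226 -0.375 ] mean [ 0.3217 -0.3781] zmax 0.1091 r_mm 9.5 px [414. 282.] 31
```

View pics/t9b.png

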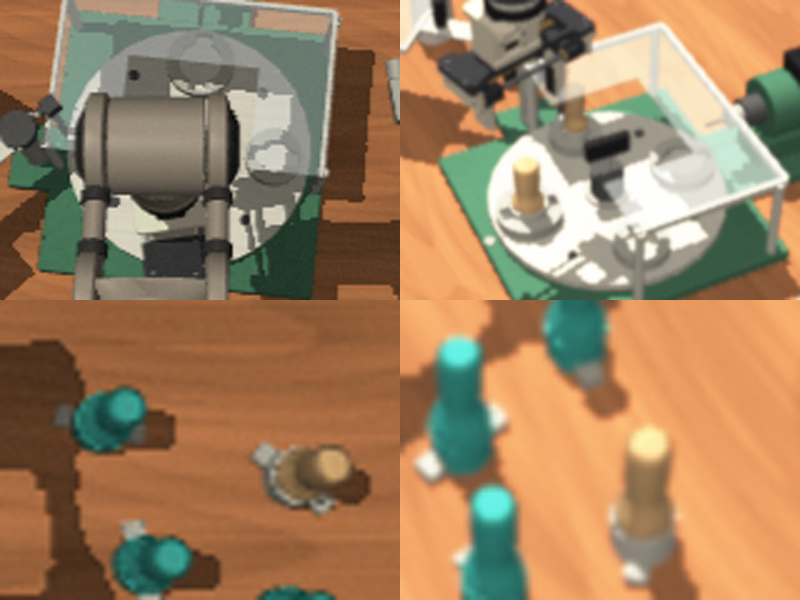

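File 2 was knocked to about (.415,-.388), and the mallet handle sits in its socket. The file 2 lugs in the top crop are at (262,455) and (320,505). Next I'll grip the bar.

```bash
python3 - <<'E'
from h import *
R=lambda n,x,y,z:ray(n,(350 if n=="top" else 280)+x/5-.4,(220 if n=="top" else 300)+y/5-.4,z)[:2]
a,b=R("top",262,155,.008),R("top",320,205,.006); print(a,b,(a+b)/2,np.degrees(np.arctan2(*(a-b)[::-1]))%180,np.linalg.norm(a-b))
print("top",R("top",333,167,.1)); t=R("side",250,143,.1); a2=R("side",235,273,.006); print(t,a2,np.degrees(np.arctan2(*(t-a2)[::-1]))%180)
E
python3 -m crank '[{"fingers":1,"tx":0,"ty":0.4,"tz":0,"roll":-1},{"fingers":1,"tx":0,"ty":0.8,"tz":0.2,"roll":-2},{"fingers":1,"tx":0,"ty":1.2,"tz":0.3,"roll":-3},{"fingers":1,"tx":0,"ty":1.6,"tz":0.4,"roll":-4},{"fingers":1,"tx":0,"ty":2.0,"tz":0.5,"roll":-5},{"fingers":1,"tx":0,"ty":2.4,"tz":0.6,"roll":-6},{"fingers":1,"tx":0,"ty":2.7,"tz":0.7,"roll":-7},{"fingers":1,"tx":0,"ty":2.84,"tz":0.76,"roll":-7.47}]'
python3 -m crank '[{"fingers":1,"tx":0,"ty":0,"tz":0,"roll":0},{"fingers":1,"tx":1,"ty":0,"tz":0,"roll":0},{"fingers":1,"tx":2,"ty":0,"tz":0,"roll":0},{"fingers":1,"tx":2.6,"ty":0,"tz":0,"roll":0},{"fingers":0,"tx":2.6,"ty":0,"tz":0,"roll":0},{"fingers":-1,"tx":2.6,"ty":0,"tz":0,"roll":0},{"fingers":-1,"tx":2.6,"ty":0,"tz":0,"roll":0},{"fingers":-1,"tx":2.6,"ty":0,"tz":0,"roll":0}]' 25
python3 -m crank '[{"fingers":-1,"tx":0,"ty":0,"tz":0,"roll":0},{"fingers":-1,"tx":0,"ty":0,"tz":0,"roll":0},{"fingers":-1,"tx":0,"ty":0,"tz":0,"roll":0},{"fingers":-1,"tx":0,"ty":0,"tz":0,"roll":0},{"fingers":-1,"tx":0,"ty":0,"tz":0,"roll":0},{"fingers":-1,"tx":0,"ty":0,"tz":0,"roll":0},{"fingers":-1,"tx":0,"ty":0,"tz":0,"roll":0},{"fingers":-1,"tx":0,"ty":0,"tz":0,"roll":0}]'
python3 go.py .605 .0575 .136 82.9
```

```text
[ 0.4298046  -0.37109038] [ 0.39623714 -0.40857716] [ 0.41302087 -0.38983377] 48.15720744298386 0.050319316047168945
top [ 0.41243498 -0.39060239]
[ 0.41508002 -0.39076868] [ 0.39692068 -0.40932831] 45.62457985145002
time: 53.85
tool_pos: [0.6055, 0.0573, 0.2409]
tool_rot: [-3.106, 1.57, 3.052]
contact_force: [-1.0, 1.0, 0.3]
opening: 0.0921
time: 54.85
tool_pos: [0.6055, 0.0575, 0.1385]
tool_rot: [0.129, 1.569, 0.004]
contact_force: [0.1, 0.5, -0.3]
opening: 0.0564
time: 55.85
tool_pos: [0.6051, 0.0578, 0.1374]
tool_rot: [1.472, 1.57, 1.348]
contact_force: [-0.0, 4.0, -0.5]
opening: 0.0135
t55.9 tcp [0.6051 0.0578 0.1374] psi 82.9 j6 -85 F [-0.   4.  -0.5] T [ 0.59 -0.11 -0.2 ] open 0.0135
tx,ty,tz [ 0.03 -0.01 -0.  ] roll -0.00
```

```bash

python3 -m crank '[{"fingers":-1,"tx":0,"ty":0,"tz":0,"roll":0.6},{"fingers":-1,"tx":0,"ty":0,"tz":0,"roll":1.2},{"fingers":-1,"tx":0,"ty":0,"tz":0,"roll":1.8},{"fingers":-1,"tx":0,"ty":0,"tz":0,"roll":2.4},{"fingers":-1,"tx":0,"ty":0,"tz":0,"roll":3},{"fingers":-1,"tx":0,"ty":0,"tz":0,"roll":3.6},{"fingers":-1,"tx":0,"ty":0,"tz":0,"roll":4.2},{"fingers":-1,"tx":0,"ty":0,"tz":0,"roll":4.8}]'
python3 -m crank '[{"fingers":-1,"tx":0,"ty":0,"tz":0,"roll":0.6},{"fingers":-1,"tx":0,"ty":0,"tz":0,"roll":1.2},{"fingers":-1,"tx":0,"ty":0,"tz":0,"roll":1.8},{"fingers":-1,"tx":0,"ty":0,"tz":0,"roll":2.4},{"fingers":-1,"tx":0,"ty":0,"tz":0,"roll":3},{"fingers":-1,"tx":0,"ty":0,"tz":0,"roll":3.6},{"fingers":-1,"tx":0,"ty":0,"tz":0,"roll":4.2},{"fingers":-1,"tx":0,"ty":0,"tz":0,"roll":4.2}]'
python3 go.py .605 .0575 .136 -7.1
python3 -m crank '[{"fingers":-0.5,"tx":0,"ty":0,"tz":0,"roll":0},{"fingers":0.5,"tx":0,"ty":0,"tz":0,"roll":0},{"fingers":0.5,"tx":0,"ty":0,"tz":0,"roll":0},{"fingers":0.5,"tx":-0.6,"ty":0,"tz":0,"roll":0},{"fingers":1,"tx":-2,"ty":0,"tz":0,"roll":0},{"fingers":1,"tx":-3,"ty":0,"tz":0,"roll":0},{"fingers":1,"tx":-3,"ty":0,"tz":1.2,"roll":0},{"fingers":1,"tx":-3,"ty":0,"tz":2.6,"roll":0}]'
python3 go.py .414 -.3885 .2 -43
```

```text
time: 56.85
tool_pos: [0.6054, 0.0589, 0.1374]
tool_rot: [2.054, 1.569, 1.09]
contact_force: [2.6, 7.4, -2.0]
opening: 0.0141
time: 57.85
tool_pos: [0.6065, 0.0589, 0.1374]
tool_rot: [2.262, 1.567, 0.566]
contact_force: [6.9, 8.1, -4.1]
opening: 0.0133
t57.9 tcp [0.6065 0.0589 0.1374] psi -7.2 j6 5 F [ 6.9  8.1 -4.1] T [ 1.27 -0.93 -0.41] open 0.0133
tx,ty,tz [ 0.04 -0.03  0.04] roll -0.01
time: 58.85
tool_pos: [0.5921, -0.0463, 0.2581]
tool_rot: [1.325, 1.569, -0.368]
contact_force: [1.2, 0.6, -0.0]
opening: 0.0882
t58.9 tcp [ 0.5921 -0.0463  0.2581] psi -7.0 j6 -5 F [ 1.2  0.6 -0. ] T [-0.07  0.06  0.03] open 0.0882
tx,ty,tz [ 1.45 -3.38  9.03] roll 3.60
```

```bash

python3 -m crank '[{"fingers":1,"tx":0,"ty":-0.4,"tz":1.3,"roll":0.5},{"fingers":1,"tx":0,"ty":-0.9,"tz":2.6,"roll":1},{"fingers":1,"tx":0,"ty":-1.4,"tz":3.9,"roll":1.5},{"fingers":1,"tx":0,"ty":-1.9,"tz":5.2,"roll":2},{"fingers":1,"tx":0,"ty":-2.4,"tz":6.5,"roll":2.6},{"fingers":1,"tx":0,"ty":-2.9,"tz":7.8,"roll":3.2},{"fingers":1,"tx":0,"ty":-3.38,"tz":9.03,"roll":3.6},{"fingers":1,"tx":0,"ty":-3.38,"tz":9.03,"roll":3.6}]'
python3 - <<'E'
from h import *; from go import go
im,d=shot("top","t10"); go(.414,-.3885,.088,-43)
c=cloud("top",d)
m=(abs(c[...,2]-.058)<.005)&(np.hypot(c[...,0]-.489,c[...,1]-.07)<.06); q=c[m]; print("socket",len(q),q.mean(0)[:2],cv2.minEnclosingCircle((q[:,:2]*1000).astype(np.float32)),cv2.minAreaRect((q[:,:2]*1000).astype(np.float32)))
m=(abs(c[...,2]-.143)<.006)&(np.hypot(c[...,0]-.604,c[...,1]-.056)<.05)&(im.max(-1)<80); q=c[m]; print("bar",len(q),q.mean(0),cv2.minAreaRect((q[:,:2]*1000).astype(np.float32)))
E
```

```text
time: 59.85
tool_pos: [0.411, -0.3904, 0.2571]
tool_rot: [-0.346, 1.57, -2.675]
contact_force: [0.2, 0.5, -0.1]
opening: 0.0916
t59.9 tcp [ 0.4121 -0.3886  0.2571] psi -43.3 j6 -8 F [1.  1.2 0.3] T [-0.14  0.14  0.04] open 0.0919
tx,ty,tz [ 4.23  0.03 -0.03] roll -0.03
socket 220 [0.49130855 0.07318531] ((491.7314147949219, 73.5849838256836), 37.950889587402344) ((491.6472473144531, 74.29130554199219), (73.71671295166016, 72.47471618652344), 0.3574284613132477)
bar 82 [0.60423331 0.05541834 0.1423735 ] ((604.734619140625, 55.71280288696289), (63.79985809326172, 14.594019889831543), 80.42721557617188)
```

```bash

python3 -m crank '[{"fingers":1,"tx":0.5,"ty":0.04,"tz":-0.03,"roll":0},{"fingers":1,"tx":1.5,"ty":0.04,"tz":-0.03,"roll":0},{"fingers":1,"tx":2.7,"ty":0.04,"tz":-0.03,"roll":0},{"fingers":1,"tx":3.7,"ty":0.04,"tz":-0.03,"roll":0},{"fingers":1,"tx":4.2,"ty":0.04,"tz":-0.03,"roll":0},{"fingers":1,"tx":4.2,"ty":0.04,"tz":-0.03,"roll":0},{"fingers":0.3,"tx":4.2,"ty":0.04,"tz":-0.03,"roll":0},{"fingers":0,"tx":4.2,"ty":0.04,"tz":-0.03,"roll":0}]' 5
python3 -m crank '[{"fingers":-1,"tx":0,"ty":0,"tz":0,"roll":0},{"fingers":-1,"tx":0,"ty":0,"tz":0,"roll":0},{"fingers":-1,"tx":0,"ty":0,"tz":0,"roll":0},{"fingers":-1,"tx":0,"ty":0,"tz":0,"roll":0},{"fingers":-1,"tx":0,"ty":0,"tz":0,"roll":0},{"fingers":-1,"tx":0,"ty":0,"tz":0,"roll":0},{"fingers":-1,"tx":0,"ty":0,"tz":0,"roll":0},{"fingers":-1,"tx":0,"ty":0,"tz":0,"roll":0}]' 5
python3 go.py .414 -.3885 .088 -43
python3 -m crank '[{"fingers":0.2,"tx":0,"ty":0,"tz":0,"roll":0},{"fingers":0.2,"tx":0,"ty":0,"tz":0,"roll":0},{"fingers":0.2,"tx":0,"ty":0,"tz":0,"roll":0},{"fingers":0.2,"tx":0,"ty":0,"tz":0,"roll":-1},{"fingers":0.2,"tx":0,"ty":0,"tz":0,"roll":-2},{"fingers":0.2,"tx":0,"ty":0,"tz":0,"roll":-3},{"fingers":0.2,"tx":0,"ty":0,"tz":0,"roll":-4},{"fingers":0.2,"tx":0,"ty":0,"tz":0,"roll":-5}]' 5
python3 -m crank '[{"fingers":0.2,"tx":0,"ty":0,"tz":0,"roll":-1},{"fingers":0.2,"tx":0,"ty":0,"tz":0,"roll":-2},{"fingers":0.2,"tx":0,"ty":0,"tz":0,"roll":-3},{"fingers":0.2,"tx":0,"ty":0,"tz":0,"roll":-4},{"fingers":0.1,"tx":0,"ty":0,"tz":0,"roll":-4},{"fingers":-0.2,"tx":0,"ty":0,"tz":0,"roll":-4},{"fingers":-1,"tx":0,"ty":0,"tz":0,"roll":-4},{"fingers":-1,"tx":0,"ty":0,"tz":0,"roll":-4}]' 5
python3 -m crank '[{"fingers":-1,"tx":0,"ty":0,"tz":0,"roll":0},{"fingers":-1,"tx":0,"ty":0,"tz":0,"roll":0},{"fingers":-1,"tx":0,"ty":0,"tz":0,"roll":0},{"fingers":-1,"tx":0,"ty":0,"tz":0,"roll":0},{"fingers":-1,"tx":0,"ty":0,"tz":0,"roll":0},{"fingers":-1,"tx":0,"ty":0,"tz":0,"roll":0},{"fingers":-1,"tx":0,"ty":0,"tz":0,"roll":0},{"fingers":-1,"tx":0,"ty":0,"tz":0,"roll":0}]' 25
python3 go.py .4895 .076 .25 -9.1
```

```text
time: 60.9
tool_pos: [0.416, -0.3879, 0.0908]
tool_rot: [1.497, 1.568, -0.826]
contact_force: [-0.7, 0.9, 0.0]
opening: 0.0764
time: 61.9
tool_pos: [0.4153, -0.3876, 0.0894]
tool_rot: [2.921, 1.571, 0.598]
contact_force: [0.5, -1.1, -0.1]
opening: 0.0266
t61.9 tcp [ 0.4153 -0.3876  0.0894] psi -43.1 j6 -8 F [ 0.5 -1.1 -0.1] T [-0.15  0.1   0.01] open 0.0266
tx,ty,tz [ 0.03 -0.01  0.04] roll -0.01
time: 62.9
tool_pos: [0.4153, -0.3876, 0.0894]
tool_rot: [2.972, 1.571, 1.527]
contact_force: [-0.6, -0.1, -0.2]
opening: 0.0549
time: 63.9
tool_pos: [0.4153, -0.3877, 0.0894]
tool_rot: [-1.001, 1.571, -1.754]
contact_force: [1.4, -1.0, -0.6]
opening: 0.0266
time: 64.9
tool_pos: [0.4153, -0.3876, 0.0894]
tool_rot: [2.162, 1.571, 1.41]
contact_force: [-1.2, -0.8, 0.0]
opening: 0.0263
t64.9 tcp [ 0.4153 -0.3876  0.0894] psi 46.9 j6 -98 F [-1.2 -0.8  0. ] T [-0.22  0.1  -0.  ] open 0.0263
tx,ty,tz [-4.01  9.73 -6.57] roll 5.60
```

```bash

python3 -m crank '[{"fingers":-1,"tx":-0.5,"ty":0,"tz":0,"roll":0},{"fingers":-1,"tx":-1.5,"ty":0,"tz":0,"roll":0},{"fingers":-1,"tx":-2.8,"ty":0,"tz":0,"roll":0},{"fingers":-1,"tx":-4.0,"ty":0,"tz":0,"roll":0},{"fingers":-1,"tx":-4.0,"ty":1,"tz":-0.7,"roll":1},{"fingers":-1,"tx":-4.0,"ty":2,"tz":-1.4,"roll":2},{"fingers":-1,"tx":-4.0,"ty":3,"tz":-2.1,"roll":3},{"fingers":-1,"tx":-4.0,"ty":3,"tz":-2.1,"roll":3.5}]' 25
python3 go.py .4895 .076 .25 -9.1
```

```text
time: 65.9
tool_pos: [0.436, -0.2388, 0.2492]
tool_rot: [-3.097, 1.568, 1.822]
contact_force: [-0.4, -0.5, -3.3]
opening: 0.026
t65.9 tcp [ 0.436  -0.2388  0.2492] psi 11.9 j6 -50 F [-0.4 -0.5 -3.3] T [-0.3  -0.03 -0.03] open 0.0260
tx,ty,tz [-0.    2.93 -7.43] roll 2.10
```

```bash

python3 -m crank '[{"fingers":-1,"tx":0,"ty":0.5,"tz":-1.2,"roll":0.5},{"fingers":-1,"tx":0,"ty":1,"tz":-2.4,"roll":1},{"fingers":-1,"tx":0,"ty":1.5,"tz":-3.6,"roll":1.5},{"fingers":-1,"tx":0,"ty":2,"tz":-4.8,"roll":2.1},{"fingers":-1,"tx":0,"ty":2.4,"tz":-6,"roll":2.1},{"fingers":-1,"tx":0,"ty":2.8,"tz":-7.1,"roll":2.1},{"fingers":-1,"tx":0,"ty":2.93,"tz":-7.43,"roll":2.1},{"fingers":-1,"tx":0,"ty":2.93,"tz":-7.43,"roll":2.1}]'
python3 -m crank '[{"fingers":-1,"tx":0.3,"ty":0,"tz":0,"roll":0},{"fingers":-1,"tx":1,"ty":0,"tz":0,"roll":0},{"fingers":-1,"tx":1.6,"ty":0,"tz":0,"roll":0},{"fingers":-1,"tx":2.0,"ty":0,"tz":0,"roll":0},{"fingers":-1,"tx":2.1,"ty":0,"tz":0,"roll":0},{"fingers":-1,"tx":2.1,"ty":0,"tz":0,"roll":0},{"fingers":-1,"tx":2.1,"ty":0,"tz":0,"roll":0},{"fingers":-1,"tx":2.1,"ty":0,"tz":0,"roll":0}]'
python3 go.py .4895 .076 .129 -9.1
```

```text
time: 66.9
tool_pos: [0.4892, 0.0729, 0.249]
tool_rot: [-1.406, 1.57, -3.134]
contact_force: [0.4, -1.4, -2.2]
opening: 0.0259
time: 67.9
tool_pos: [0.4898, 0.0723, 0.166]
tool_rot: [1.784, 1.57, 0.054]
contact_force: [-0.3, 1.0, -2.2]
opening: 0.0259
t67.9 tcp [0.4898 0.0723 0.166 ] psi -9.1 j6 9 F [-0.3  1.  -2.2] T [-0.03  0.08 -0.02] open 0.0259
tx,ty,tz [ 0.92 -0.02 -0.09] roll -0.00
```

```bash

python3 -m crank '[{"fingers":-1,"tx":0.0,"ty":-0.02,"tz":-0.09,"roll":0},{"fingers":-1,"tx":0.15,"ty":-0.02,"tz":-0.09,"roll":0},{"fingers":-1,"tx":0.3,"ty":-0.02,"tz":-0.09,"roll":0},{"fingers":-1,"tx":0.4,"ty":-0.02,"tz":-0.09,"roll":0},{"fingers":-1,"tx":0.5,"ty":-0.02,"tz":-0.09,"roll":0},{"fingers":-1,"tx":0.6,"ty":-0.02,"tz":-0.09,"roll":0},{"fingers":-1,"tx":0.65,"ty":-0.02,"tz":-0.09,"roll":0},{"fingers":-1,"tx":0.65,"ty":-0.02,"tz":-0.09,"roll":0}]'
python3 go.py .4895 .076 .129 -9.1
```

```text
time: 68.9
tool_pos: [0.4907, 0.0762, 0.1411]
tool_rot: [1.738, 1.566, 0.009]
contact_force: [0.1, 0.3, 3.5]
opening: 0.0264
t68.9 tcp [0.4907 0.0762 0.1411] psi -9.1 j6 9 F [0.1 0.3 3.5] T [-0.34 -0.17  0.03] open 0.0264
tx,ty,tz [ 0.3  -0.03  0.01] roll 0.00
```

```bash

python3 -m crank '[{"fingers":-1,"tx":0.06,"ty":0,"tz":0,"roll":0},{"fingers":-1,"tx":0.12,"ty":0,"tz":0,"roll":0},{"fingers":-1,"tx":0.18,"ty":0,"tz":0,"roll":0},{"fingers":-1,"tx":0.24,"ty":0,"tz":0,"roll":0},{"fingers":-1,"tx":0.24,"ty":0,"tz":0,"roll":0},{"fingers":-1,"tx":0.24,"ty":0,"tz":0,"roll":0},{"fingers":-1,"tx":0.24,"ty":0,"tz":0,"roll":0},{"fingers":-1,"tx":0.24,"ty":0,"tz":0,"roll":0}]'
python3 go.py .4895 .076 .129 -9.1
```

```text
time: 69.9
tool_pos: [0.491, 0.0764, 0.1312]
tool_rot: [1.83, 1.566, 0.1]
contact_force: [1.9, 2.4, 4.8]
opening: 0.0261
t69.9 tcp [0.491  0.0764 0.1312] psi -9.1 j6 9 F [1.9 2.4 4.8] T [ 0.08 -0.34  0.21] open 0.0261
tx,ty,tz [ 0.05 -0.04  0.02] roll 0.00
```

```bash

python3 -m crank '[{"fingers":-1,"tx":0.05,"ty":0,"tz":0,"roll":0},{"fingers":-1,"tx":0.1,"ty":0,"tz":0,"roll":0},{"fingers":-1,"tx":0.15,"ty":0,"tz":0,"roll":0},{"fingers":-1,"tx":0.18,"ty":0,"tz":0,"roll":0},{"fingers":-1,"tx":0.18,"ty":0,"tz":0,"roll":0},{"fingers":-1,"tx":0.18,"ty":0,"tz":0,"roll":0},{"fingers":-1,"tx":0.18,"ty":0,"tz":0,"roll":0},{"fingers":-1,"tx":0.18,"ty":0,"tz":0,"roll":0}]'
python3 go.py .4895 .076 .129 -9.1
```

```text
time: 70.9
tool_pos: [0.4915, 0.0766, 0.1244]
tool_rot: [1.869, 1.564, 0.14]
contact_force: [0.2, 3.0, 8.2]
opening: 0.0266
t70.9 tcp [0.4915 0.0766 0.1244] psi -9.1 j6 9 F [0.2 3.  8.2] T [ 0.35 -0.46  0.33] open 0.0266
tx,ty,tz [-0.12 -0.05  0.02] roll 0.00
```

```bash
python3 - <<'E'
from h import *
si,sd=shot("side","s11")
u,v=map(int,proj("side",(.49,.076,.08))); w=si[v-35:v+40,u-50:u+50]
cv2.imwrite("pics/s11b.png",cv2.resize(w[:,:,::-1],(800,600),interpolation=2))
print(u,v)
c=cloud("side",sd); m=(np.hypot(c[...,0]-.491,c[...,1]-.076)<.03)&(c[...,2]>.05); q=c[m]; 
wood=(si[m][:,0].astype(int)-si[m][:,2]>40); print(wood.sum(), q[wood][:,2].min(),q[wood][:,2].max(), np.histogram(q[:,2],bins=np.arange(.05,.16,.01)))
E
```

```text
269 217
249 0.08253343595105078 0.4872853451144672 (array([ 6,  0,  0,  2,  3, 15, 25, 36, 49, 27]), array([0.05, 0.06, 0.07, 0.08, 0.09, 0.1 , 0.11, 0.12, 0.13, 0.14, 0.15]))
```

View pics/s11b.png

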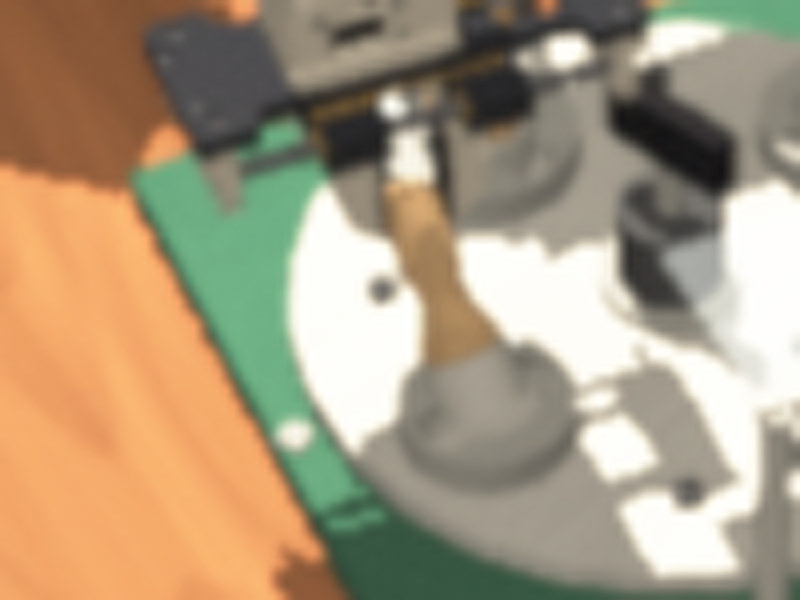

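```bash
python3 - <<'E'
from h import *
print(ray("side",269-50+488/8,217-35+400/8,.058), "foot top/axis low", ray("side",269-50+462/8,217-35+345/8,.08),"grip", ray("side",269-50+412/8,217-35+190/8,.125))
print("small2 (upper)",ray("side",269-50+650/8,217-35+100/8,.14))
im,d=shot("top","t11"); c=cloud("top",d)
m=(abs(c[...,2]-.143)<.006)&(np.hypot(c[...,0]-.604,c[...,1]-.056)<.05)&(im.max(-1)<80); q=c[m]; print("bar",len(q),q.mean(0) if len(q) else 0,cv2.minAreaRect((q[:,:2]*1000).astype(np.float32)) if len(q)>5 else 0)
E
```

```text
[0.49570225 0.01863935 0.058     ] foot top/axis low [0.49241582 0.03309207 0.08      ] grip [0.49869805 0.08246462 0.125     ]
small2 (upper) [0.60200741 0.06314508 0.14      ]
bar 27 [0.61108644 0.04256227 0.14265868] ((608.7257690429688, 45.146240234375), (10.65146255493164, 38.91299819946289), 12.723048210144043)
```

The handle pivoted about the jaw axis as it went down and dragged the carousel round. The rim is now near (.496,.019) and the handle leans about 40°, with its foot in the socket. I'll loosen the grip and swing the gripper on an arc over the foot to stand it up.

```bash

python3 -m crank '[{"fingers":-1,"tx":0,"ty":0,"tz":0,"roll":0},{"fingers":-1,"tx":-0.1,"ty":0.03,"tz":0.15,"roll":0},{"fingers":-1,"tx":-0.22,"ty":0.07,"tz":0.31,"roll":0},{"fingers":-1,"tx":-0.31,"ty":0.11,"tz":0.48,"roll":0},{"fingers":-1,"tx":-0.39,"ty":0.15,"tz":0.66,"roll":0},{"fingers":-1,"tx":-0.44,"ty":0.2,"tz":0.85,"roll":0},{"fingers":-1,"tx":-0.49,"ty":0.24,"tz":1.03,"roll":0},{"fingers":-1,"tx":-0.49,"ty":0.24,"tz":1.03,"roll":0}]' 6
python3 - <<'E'
from h import *; from go import go
go(.4957,.0186,.145,-9.1)
si,sd=shot("side","s12")
u,v=map(int,proj("side",(.49,.076,.08))); w=si[v-35:v+40,u-50:u+50]
cv2.imwrite("pics/s12b.png",cv2.resize(w[:,:,::-1],(640,480),interpolation=2))
E
```

```text
time: 72.0
tool_pos: [0.4924, 0.0331, 0.1423]
tool_rot: [1.297, 1.57, -0.434]
contact_force: [-1.2, 0.7, 3.2]
opening: 0.0269
t72.0 tcp [0.4924 0.0331 0.1423] psi -9.2 j6 4 F [-1.2  0.7  3.2] T [0.1  0.41 0.08] open 0.0269
tx,ty,tz [-0.07  0.14  0.35] roll -0.01
```

View pics/s12b.png

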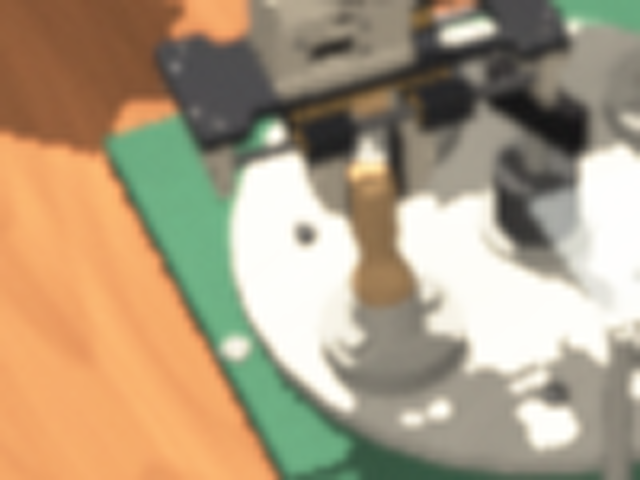

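The handle is nearly upright now, about 10° off, with its foot in the socket at (395,345). From here I'll use side-camera depth for the numbers.

```bash
cat > st.py <<'E'
from h import *; from go import go
from scipy.optimize import least_squares
import sys
def st(name,guess):
    si,sd=shot("side",name); c=cloud("side",sd); i=si.astype(int)
    near=np.hypot(c[...,0]-guess[0],c[...,1]-guess[1])<.06
    w=near&(i[...,0]-i[...,2]>35)&(c[...,2]>.065)&(c[...,2]<.15)&(sd>0)
    q=c[w]; print("wood",len(q))
    for z in np.arange(.07,.15,.01):
        s=q[abs(q[:,2]-z)<.005]
        if len(s)>6: print("  z%.2f"%z,s.mean(0)[:2].round(4),len(s))
    m=near&(abs(c[...,2]-.0575)<.004)&(sd>0); r=c[m][:,:2]
    if len(r)>20:
        (x,y),R=cv2.minEnclosingCircle((r*1000).astype(np.float32)); print("ring",len(r),round(x,1),round(y,1),round(R,1),"mean",r.mean(0).round(4), "bbox",r.min(0).round(4),r.max(0).round(4))
if __name__=="__main__":
    st(sys.argv[1],(float(sys.argv[2]),float(sys.argv[3])))
E
python3 st.py s13 .492 .03; python3 - <<'E'
from h import *
# same ring test on an older picture with a known front small socket (s3) for bias
c=cloud("side",np.load("pics/s3.npy")); m=(np.hypot(c[...,0]-.49,c[...,1]-.07)<.06)&(abs(c[...,2]-.0575)<.004); r=c[m][:,:2]
print("ref s3",len(r),cv2.minEnclosingCircle((r*1000).astype(np.float32)),r.mean(0),r.min(0),r.max(0))
E
```

```text
wood 142
  z0.09 [0.4844 0.0162] 24
  z0.10 [0.4911 0.0153] 37
  z0.11 [0.4893 0.0197] 15
  z0.12 [0.4907 0.0211] 18
  z0.13 [0.4887 0.0206] 18
  z0.14 [0.4879 0.0218] 16
ring 140 498.0 17.9 41.1 mean [0.4939 0.0097] bbox [ 0.4585 -0.0169] [0.5325 0.0515]
ref s3 164 ((490.6816101074219, 69.03125), 39.611610412597656) [0.49073447 0.06667223] [0.45300668 0.0303198 ] [0.53013768 0.10552864]
```

```bash

python3 -m crank '[{"fingers":-1,"tx":0,"ty":0,"tz":0.1,"roll":0},{"fingers":-1,"tx":-0.2,"ty":0,"tz":0.2,"roll":0},{"fingers":-1,"tx":-0.4,"ty":0,"tz":0.2,"roll":0},{"fingers":-1,"tx":-0.7,"ty":0,"tz":0.2,"roll":0},{"fingers":-1,"tx":-1.1,"ty":0,"tz":0.2,"roll":0},{"fingers":-1,"tx":-1.5,"ty":0,"tz":0.2,"roll":0},{"fingers":-1,"tx":-1.5,"ty":0,"tz":0.2,"roll":0},{"fingers":-1,"tx":-1.5,"ty":0,"tz":0.2,"roll":0}]' 6
python3 go.py .37 -.14 .2 -9.1; python3 st.py s14 .492 .025
```

```text
time: 73.1
tool_pos: [0.4906, 0.026, 0.2019]
tool_rot: [-1.648, 1.57, 2.905]
contact_force: [0.3, 0.3, -2.5]
opening: 0.0265
t73.1 tcp [0.4906 0.026  0.2019] psi -9.1 j6 3 F [ 0.3  0.3 -2.5] T [-0.13  0.12 -0.02] open 0.0265
tx,ty,tz [ 0.05 -2.32  4.58] roll -0.00
wood 21
ring 155 497.3 20.1 40.1 mean [0.4965 0.018 ] bbox [ 0.4581 -0.018 ] [0.5328 0.0591]
```

```bash

python3 -m crank '[{"fingers":-1,"tx":0,"ty":-0.3,"tz":0.7,"roll":0},{"fingers":-1,"tx":0,"ty":-0.7,"tz":1.4,"roll":0},{"fingers":-1,"tx":0,"ty":-1.1,"tz":2.1,"roll":0},{"fingers":-1,"tx":0,"ty":-1.5,"tz":2.8,"roll":0},{"fingers":-1,"tx":0,"ty":-1.9,"tz":3.6,"roll":0},{"fingers":-1,"tx":0,"ty":-2.2,"tz":4.3,"roll":0},{"fingers":-1,"tx":0,"ty":-2.3,"tz":4.6,"roll":0},{"fingers":-1,"tx":0,"ty":-2.3,"tz":4.6,"roll":0}]' 6
python3 -m crank '[{"fingers":-1,"tx":0.5,"ty":0,"tz":0,"roll":0},{"fingers":-1,"tx":1,"ty":0,"tz":0,"roll":0},{"fingers":-1,"tx":1.5,"ty":0,"tz":0,"roll":0},{"fingers":-1,"tx":2,"ty":0,"tz":0,"roll":0},{"fingers":-1,"tx":2.2,"ty":0,"tz":0,"roll":0},{"fingers":-1,"tx":2.3,"ty":0,"tz":0,"roll":0},{"fingers":-1,"tx":2.3,"ty":0,"tz":0,"roll":0},{"fingers":-1,"tx":2.3,"ty":0,"tz":0,"roll":0}]' 6
python3 - <<'E'
from h import *; from go import go
go(.37,-.14,.089,-9.1)
si,sd=shot("side","s15"); c=cloud("side",sd); i=si.astype(int)
# handle axis in the image: light wood over bench is confusable, so use cloud height
w=(np.hypot(c[...,0]-.37,c[...,1]+.14)<.05)&(c[...,2]>.005)&(c[...,2]<.09); q=c[w]
for z in np.arange(.01,.09,.01):
    s=q[abs(q[:,2]-z)<.005]
    if len(s)>5: print("z%.2f"%z,s.mean(0)[:2].round(4),s.min(0)[:2].round(4),s.max(0)[:2].round(4),len(s))
u,v=map(int,proj("side",(.37,-.14,.06))); cv2.imwrite("pics/s15b.png",cv2.resize(si[v-50:v+50,u-65:u+65][:,:,::-1],(780,600),interpolation=2))
E
```

```text
time: 74.15
tool_pos: [0.3709, -0.1414, 0.202]
tool_rot: [-2.757, 1.57, 1.795]
contact_force: [0.3, 0.5, -2.1]
opening: 0.0268
time: 75.15
tool_pos: [0.3713, -0.1413, 0.1107]
tool_rot: [1.284, 1.57, -0.446]
contact_force: [-0.4, -0.4, -3.0]
opening: 0.0267
t75.2 tcp [ 0.3713 -0.1413  0.1107] psi -9.1 j6 -23 F [-0.4 -0.4 -3. ] T [-0.1   0.03 -0.02] open 0.0267
tx,ty,tz [ 0.54 -0.04 -0.03] roll -0.00
z0.01 [ 0.3675 -0.1457] [ 0.3283 -0.1842] [ 0.4081 -0.0946] 15
z0.02 [ 0.3743 -0.1456] [ 0.3417 -0.159 ] [ 0.4039 -0.1058] 12
z0.03 [ 0.3643 -0.149 ] [ 0.3415 -0.1611] [ 0.4002 -0.136 ] 44
z0.04 [ 0.3647 -0.1519] [ 0.3458 -0.1608] [ 0.3986 -0.1287] 31
z0.05 [ 0.3677 -0.1527] [ 0.3539 -0.1609] [ 0.389  -0.1332] 31
z0.06 [ 0.3667 -0.1492] [ 0.3541 -0.1596] [ 0.3881 -0.1304] 40
z0.07 [ 0.3679 -0.1474] [ 0.3569 -0.1563] [ 0.3846 -0.1322] 27
z0.08 [ 0.3664 -0.1495] [ 0.3609 -0.1521] [ 0.3766 -0.1462] 8
```

```bash

python3 -m crank '[{"fingers":-1,"tx":0.2,"ty":0,"tz":0,"roll":0},{"fingers":-1,"tx":0.4,"ty":0,"tz":0,"roll":0},{"fingers":-1,"tx":0.5,"ty":0,"tz":0,"roll":0},{"fingers":-1,"tx":0.56,"ty":0,"tz":0,"roll":0},{"fingers":-1,"tx":0.6,"ty":0,"tz":0,"roll":0},{"fingers":-1,"tx":0.64,"ty":0,"tz":0,"roll":0},{"fingers":-1,"tx":0.68,"ty":0,"tz":0,"roll":0},{"fingers":-1,"tx":0.68,"ty":0,"tz":0,"roll":0}]' 6
python3 go.py .37 -.14 .089 -9.1
python3 -m crank '[{"fingers":0.2,"tx":0,"ty":0,"tz":0,"roll":0},{"fingers":1,"tx":0,"ty":0,"tz":0,"roll":0},{"fingers":1,"tx":0,"ty":0,"tz":0,"roll":0},{"fingers":1,"tx":0,"ty":0,"tz":0,"roll":0},{"fingers":1,"tx":-0.5,"ty":0,"tz":0,"roll":0},{"fingers":1,"tx":-2,"ty":0,"tz":0,"roll":0},{"fingers":1,"tx":-3.4,"ty":0,"tz":0,"roll":0},{"fingers":1,"tx":-4.4,"ty":0,"tz":0,"roll":0}]'
python3 go.py .605 .0575 .25 19
```

```text
time: 76.2
tool_pos: [0.3711, -0.1414, 0.0836]
tool_rot: [0.961, 1.57, -0.769]
contact_force: [-2.5, 1.1, 7.5]
opening: 0.0268
t76.2 tcp [ 0.3711 -0.1414  0.0836] psi -9.1 j6 -23 F [-2.5  1.1  7.5] T [0.02 0.53 0.03] open 0.0268
tx,ty,tz [-0.13 -0.03 -0.03] roll -0.00
time: 77.2
tool_pos: [0.3712, -0.1413, 0.2615]
tool_rot: [1.21, 1.568, -0.52]
contact_force: [1.5, 0.5, -0.6]
opening: 0.0914
t77.2 tcp [ 0.3712 -0.1413  0.2615] psi -9.1 j6 -23 F [ 1.5  0.5 -0.6] T [-0.12  0.06  0.02] open 0.0914
tx,ty,tz [ 0.29  4.98 -5.83] roll -2.81
```

```bash

python3 -m crank '[{"fingers":1,"tx":0,"ty":0.7,"tz":-0.8,"roll":-0.5},{"fingers":1,"tx":0,"ty":1.5,"tz":-1.7,"roll":-1},{"fingers":1,"tx":0,"ty":2.3,"tz":-2.6,"roll":-1.5},{"fingers":1,"tx":0,"ty":3.1,"tz":-3.5,"roll":-2},{"fingers":1,"tx":0,"ty":3.9,"tz":-4.5,"roll":-2.5},{"fingers":1,"tx":0,"ty":4.6,"tz":-5.4,"roll":-2.81},{"fingers":1,"tx":0,"ty":4.98,"tz":-5.83,"roll":-2.81},{"fingers":1,"tx":0,"ty":4.98,"tz":-5.83,"roll":-2.81}]'
python3 - <<'E'
from h import *; from go import go
go(.605,.0575,.136,19)
im,d=shot("top","t16"); si,sd=shot("side","s16")
from m import handles
handles(im,d,(.3,.5,-.22,-.05))
c=cloud("side",sd); m=(abs(c[...,2]-.143)<.006)&(np.hypot(c[...,0]-.605,c[...,1]-.057)<.05)&(si.max(-1)<80); q=c[m]; print("bar",len(q),q.mean(0),cv2.minAreaRect((q[:,:2]*1000).astype(np.float32)))
p=[]
for n,img in(("top",im),("side",si)):
    u,v=map(int,proj(n,(.37,-.14,.03))); p.append(cv2.resize(img[v-30:v+30,u-40:u+40][:,:,::-1],(400,300),interpolation=2)); print(n,u-40,v-30)
u,v=map(int,proj("side",(.55,.05,.06))); p.append(cv2.resize(si[v-45:v+45,u-60:u+60][:,:,::-1],(400,300),interpolation=2))
p.append(cv2.resize(im[110:260,160:360][:,:,::-1],(400,300),interpolation=2))
cv2.imwrite("pics/t16b.png",np.vstack([np.hstack(p[:2]),np.hstack(p[2:])]))
E
```

```text
time: 78.2
tool_pos: [0.605, 0.0586, 0.2579]
tool_rot: [-2.028, 1.569, 3.018]
contact_force: [-0.1, -0.3, 0.5]
opening: 0.092
t78.2 tcp [0.605  0.0586 0.2579] psi 19.1 j6 -21 F [-0.1 -0.3  0.5] T [-0.12  0.06 -0.04] open 0.0920
tx,ty,tz [ 3.05 -0.    0.03] roll 0.01
wood 65 top xy [ 0.3682 -0.138 ] mean [ 0.3685 -0.1392] zmax 0.1048 r_mm 10.9 px [336. 268.] 45
bar 51 [0.60351388 0.05295813 0.14131415] ((603.2981567382812, 53.022151947021484), (17.2541561126709, 59.71923065185547), 15.640830039978027)
top 294 238
side 230 256
```

View pics/t16b.png

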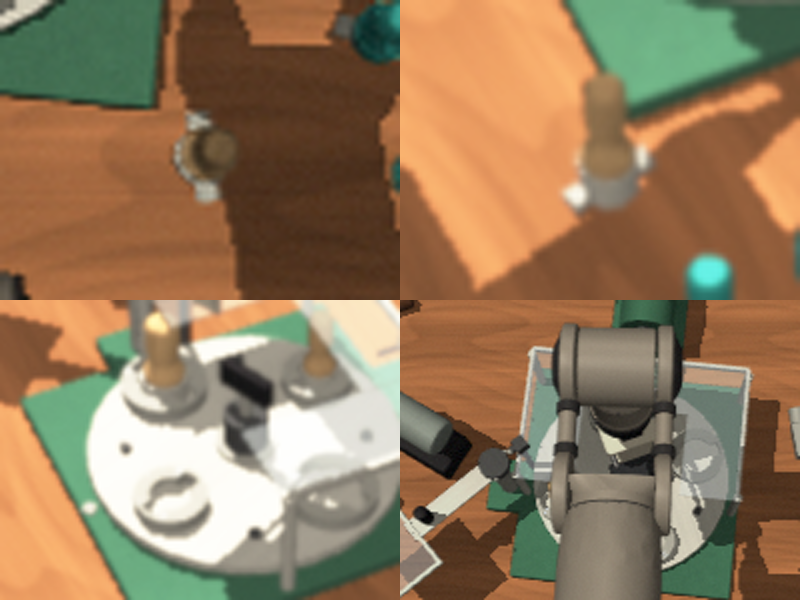

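```bash
python3 - <<'E'
from h import *
T=lambda x,y,z:ray("top",294+x/5-.4,238+y/5-.4,z)[:2]; S=lambda x,y,z:ray("side",230+x/5-.4,256+y/5-.4,z)[:2]
for F,a,b in((T,(198,120),(207,192)),(S,(173,195),(243,160))):
    a,b=F(*a,.008),F(*b,.008); print(a,b,(a+b)/2,np.degrees(np.arctan2(*(a-b)[::-1]))%180,np.linalg.norm(a-b))
E
python3 -m crank '[{"fingers":1,"tx":1,"ty":0,"tz":0.02,"roll":0},{"fingers":1,"tx":2,"ty":0,"tz":0.02,"roll":0},{"fingers":1,"tx":2.8,"ty":0,"tz":0.02,"roll":0},{"fingers":1,"tx":3.03,"ty":0,"tz":0.02,"roll":0},{"fingers":0,"tx":3.03,"ty":0,"tz":0.02,"roll":0},{"fingers":-1,"tx":3.03,"ty":0,"tz":0.02,"roll":0},{"fingers":-1,"tx":3.03,"ty":0,"tz":0.02,"roll":0},{"fingers":-1,"tx":3.03,"ty":0,"tz":0.02,"roll":0}]' 25
python3 -m crank '[{"fingers":-1,"tx":0,"ty":0,"tz":0,"roll":0},{"fingers":-1,"tx":0,"ty":0,"tz":0,"roll":0},{"fingers":-1,"tx":0,"ty":0,"tz":0,"roll":0},{"fingers":-1,"tx":0,"ty":0,"tz":0,"roll":0},{"fingers":-1,"tx":0,"ty":0,"tz":0,"roll":0},{"fingers":-1,"tx":0,"ty":0,"tz":0,"roll":0},{"fingers":-1,"tx":0,"ty":0,"tz":0,"roll":0},{"fingers":-1,"tx":0,"ty":0,"tz":0,"roll":0}]'
python3 go.py .605 .0575 .136 -7
```

```text
[ 0.39425337 -0.13889705] [ 0.34650072 -0.14360317] [ 0.37037705 -0.14125011] 5.628444630064505 0.04798398374772313
[ 0.34465435 -0.14151754] [ 0.3948216  -0.14112503] [ 0.36973797 -0.14132128] 0.44827388422427816 0.05016878325047334
time: 79.3
tool_pos: [0.6051, 0.0568, 0.1385]
tool_rot: [1.263, 1.57, 0.024]
contact_force: [-0.0, 0.1, -0.5]
opening: 0.0566
time: 80.3
tool_pos: [0.6064, 0.0573, 0.1379]
tool_rot: [1.534, 1.567, 0.294]
contact_force: [6.3, 2.6, -3.7]
opening: 0.0136
t80.3 tcp [0.6064 0.0573 0.1379] psi 19.0 j6 -21 F [ 6.3  2.6 -3.7] T [ 0.27 -0.91 -0.21] open 0.0136
tx,ty,tz [ 0.05 -0.03 -0.02] roll 2.60
```

```bash

python3 -m crank '[{"fingers":-1,"tx":0,"ty":0.03,"tz":0,"roll":0.5},{"fingers":-1,"tx":0,"ty":0.03,"tz":0,"roll":1},{"fingers":-1,"tx":0,"ty":0.03,"tz":0,"roll":1.5},{"fingers":-1,"tx":0,"ty":0.03,"tz":0,"roll":2},{"fingers":-1,"tx":0,"ty":0.03,"tz":0,"roll":2.5},{"fingers":-1,"tx":0,"ty":0.03,"tz":0,"roll":2.5},{"fingers":-1,"tx":0,"ty":0.03,"tz":0,"roll":2.5},{"fingers":-1,"tx":0,"ty":0.03,"tz":0,"roll":2.5}]'
python3 go.py .605 .0575 .136 -7
python3 -m crank '[{"fingers":-0.5,"tx":0,"ty":0,"tz":0,"roll":0},{"fingers":0.5,"tx":0,"ty":0,"tz":0,"roll":0},{"fingers":0.5,"tx":0,"ty":0,"tz":0,"roll":0},{"fingers":0.5,"tx":-0.6,"ty":0,"tz":0,"roll":0},{"fingers":1,"tx":-2,"ty":0,"tz":0,"roll":0},{"fingers":1,"tx":-3,"ty":0,"tz":0,"roll":0},{"fingers":1,"tx":-3,"ty":-0.8,"tz":0.9,"roll":0},{"fingers":1,"tx":-3,"ty":-1.8,"tz":2,"roll":0}]'
python3 go.py .3705 -.141 .25 3
```

```text
time: 81.3
tool_pos: [0.6063, 0.0573, 0.1379]
tool_rot: [2.046, 1.57, 0.371]
contact_force: [2.3, 1.1, -1.6]
opening: 0.0132
t81.3 tcp [0.6063 0.0573 0.1379] psi -6.0 j6 4 F [ 2.3  1.1 -1.6] T [ 0.07 -0.34 -0.13] open 0.0132
tx,ty,tz [ 0.05 -0.03 -0.  ] roll 0.10
time: 82.3
tool_pos: [0.5254, -0.0153, 0.258]
tool_rot: [1.321, 1.57, -0.353]
contact_force: [0.7, -0.9, 0.2]
opening: 0.088
t82.3 tcp [ 0.5254 -0.0153  0.258 ] psi -5.9 j6 -4 F [ 0.7 -0.9  0.2] T [-0.17  0.06  0.02] open 0.0880
tx,ty,tz [ 0.2  -3.53  3.53] roll -0.89
```

```bash

python3 -m crank '[{"fingers":1,"tx":0,"ty":-0.8,"tz":0.8,"roll":-0.3},{"fingers":1,"tx":0,"ty":-1.7,"tz":1.7,"roll":-0.6},{"fingers":1,"tx":0,"ty":-2.6,"tz":2.6,"roll":-0.89},{"fingers":1,"tx":0,"ty":-3.4,"tz":3.4,"roll":-0.89},{"fingers":1,"tx":0,"ty":-3.53,"tz":3.53,"roll":-0.89},{"fingers":1,"tx":0,"ty":-3.53,"tz":3.53,"roll":-0.89},{"fingers":1,"tx":0,"ty":-3.53,"tz":3.53,"roll":-0.89},{"fingers":1,"tx":0,"ty":-3.53,"tz":3.53,"roll":-0.89}]' 5
python3 - <<'E'
from h import *; from go import go
go(.3705,-.141,.089,3)
im,d=shot("top","t17"); c=cloud("top",d)
m=(abs(c[...,2]-.058)<.005)&(np.hypot(c[...,0]-.489,c[...,1]-.07)<.06); q=c[m]; print("socket",len(q),q.mean(0)[:2],cv2.minEnclosingCircle((q[:,:2]*1000).astype(np.float32)),cv2.minAreaRect((q[:,:2]*1000).astype(np.float32)))
m=(abs(c[...,2]-.143)<.006)&(np.hypot(c[...,0]-.604,c[...,1]-.056)<.05)&(im.max(-1)<80); q=c[m]; print("bar",len(q),q.mean(0),cv2.minAreaRect((q[:,:2]*1000).astype(np.float32)))
E
```

```text
time: 83.3
tool_pos: [0.3714, -0.1399, 0.2577]
tool_rot: [-2.802, 1.57, 1.963]
contact_force: [-0.0, 0.4, 1.0]
opening: 0.0914
t83.3 tcp [ 0.3714 -0.1399  0.2577] psi 3.0 j6 -35 F [-0.   0.4  1. ] T [-0.04  0.15 -0.03] open 0.0914
tx,ty,tz [ 4.22 -0.02  0.03] roll -0.00
socket 223 [0.48992742 0.0684837 ] ((490.76019287109375, 68.66584014892578), 38.021392822265625) ((491.5885925292969, 67.6829833984375), (73.9930648803711, 72.30457305908203), 0.35903793573379517)
bar 87 [0.60434351 0.05459949 0.14183993] ((604.5791625976562, 55.34834289550781), (62.95733642578125, 14.545732498168945), 83.62544250488281)
```

```bash

python3 -m crank '[{"fingers":1,"tx":0.8,"ty":-0.02,"tz":0.03,"roll":0},{"fingers":1,"tx":2,"ty":-0.02,"tz":0.03,"roll":0},{"fingers":1,"tx":3.2,"ty":-0.02,"tz":0.03,"roll":0},{"fingers":1,"tx":4,"ty":-0.02,"tz":0.03,"roll":0},{"fingers":1,"tx":4.22,"ty":-0.02,"tz":0.03,"roll":0},{"fingers":1,"tx":4.22,"ty":-0.02,"tz":0.03,"roll":0},{"fingers":0.3,"tx":4.22,"ty":-0.02,"tz":0.03,"roll":0},{"fingers":0,"tx":4.22,"ty":-0.02,"tz":0.03,"roll":0}]' 5
python3 -m crank '[{"fingers":-1,"tx":0,"ty":0,"tz":0,"roll":0},{"fingers":-1,"tx":0,"ty":0,"tz":0,"roll":0},{"fingers":-1,"tx":0,"ty":0,"tz":0,"roll":0},{"fingers":-1,"tx":0,"ty":0,"tz":0,"roll":0},{"fingers":-1,"tx":0,"ty":0,"tz":0,"roll":0},{"fingers":-1,"tx":0,"ty":0,"tz":0,"roll":0},{"fingers":-1,"tx":0,"ty":0,"tz":0,"roll":0},{"fingers":-1,"tx":0,"ty":0,"tz":0,"roll":0}]' 5
python3 -m crank '[{"fingers":0.2,"tx":0,"ty":0,"tz":0,"roll":0},{"fingers":0.2,"tx":0,"ty":0,"tz":0,"roll":0},{"fingers":0.2,"tx":0,"ty":0,"tz":0,"roll":0},{"fingers":0.2,"tx":0,"ty":0,"tz":0,"roll":-1},{"fingers":0.2,"tx":0,"ty":0,"tz":0,"roll":-2},{"fingers":0.2,"tx":0,"ty":0,"tz":0,"roll":-3},{"fingers":0.2,"tx":0,"ty":0,"tz":0,"roll":-4},{"fingers":0.2,"tx":0,"ty":0,"tz":0,"roll":-5}]' 5
python3 -m crank '[{"fingers":0.2,"tx":0,"ty":0,"tz":0,"roll":-1},{"fingers":0.2,"tx":0,"ty":0,"tz":0,"roll":-2},{"fingers":0.2,"tx":0,"ty":0,"tz":0,"roll":-3},{"fingers":0.2,"tx":0,"ty":0,"tz":0,"roll":-4},{"fingers":0.1,"tx":0,"ty":0,"tz":0,"roll":-4},{"fingers":-0.2,"tx":0,"ty":0,"tz":0,"roll":-4},{"fingers":-1,"tx":0,"ty":0,"tz":0,"roll":-4},{"fingers":-1,"tx":0,"ty":0,"tz":0,"roll":-4}]' 5
python3 -m crank '[{"fingers":-1,"tx":0,"ty":0,"tz":0,"roll":0},{"fingers":-1,"tx":0,"ty":0,"tz":0,"roll":0},{"fingers":-1,"tx":0,"ty":0,"tz":0,"roll":0},{"fingers":-1,"tx":0,"ty":0,"tz":0,"roll":0},{"fingers":-1,"tx":0,"ty":0,"tz":0,"roll":0},{"fingers":-1,"tx":0,"ty":0,"tz":0,"roll":0},{"fingers":-1,"tx":0,"ty":0,"tz":0,"roll":0},{"fingers":-1,"tx":0,"ty":0,"tz":0,"roll":0}]' 30
python3 - <<'E'
from h import *; from go import go
go(.4885,.0712,.25,83.5)
si,sd=shot("side","s18")
# lug blobs: bright grey pixels near the foot, side view
m=(si.max(-1).astype(int)-si.min(-1)<50)&(si.min(-1)>120); u,v=map(int,proj("side",(.371,-.14,.008)))
b=np.zeros(m.shape,np.uint8); b[v-14:v+14,u-18:u+18]=m[v-14:v+14,u-18:u+18]
n,l,s,ce=cv2.connectedComponentsWithStats(b)
for i in range(1,n):
    if s[i,4]>3: print(s[i],ce[i].round(1),ray("side",*ce[i],.008)[:2].round(4))
E
```

```text
time: 84.35
tool_pos: [0.3707, -0.1421, 0.09]
tool_rot: [1.001, 1.568, -0.519]
contact_force: [0.4, 0.6, 0.2]
opening: 0.0767
time: 85.35
tool_pos: [0.3701, -0.1417, 0.089]
tool_rot: [1.616, 1.571, 0.095]
contact_force: [1.1, -0.2, 0.5]
opening: 0.0262
time: 86.35
tool_pos: [0.37, -0.1417, 0.089]
tool_rot: [2.763, 1.571, 2.121]
contact_force: [-0.2, -0.1, -0.5]
opening: 0.0552
time: 87.35
tool_pos: [0.37, -0.1416, 0.089]
tool_rot: [1.847, 1.57, 1.896]
contact_force: [0.2, 0.7, 1.6]
opening: 0.0268
time: 88.35
tool_pos: [0.37, -0.1417, 0.089]
tool_rot: [1.213, 1.571, 1.263]
contact_force: [-0.2, 1.3, 1.9]
opening: 0.0261
t88.3 tcp [ 0.37   -0.1417  0.089 ] psi 92.9 j6 -125 F [-0.2  1.3  1.9] T [ 0.45  0.05 -0.02] open 0.0261
tx,ty,tz [-4.02  5.17  3.23] roll 0.94
[277 285   3   5  10] [278.1 287.2] [ 0.3953 -0.1396]
[265 292   7   4  18] [268.4 293.8] [ 0.3573 -0.1458]
```

```bash

python3 -m crank '[{"fingers":-1,"tx":-0.5,"ty":0,"tz":0,"roll":0},{"fingers":-1,"tx":-1.5,"ty":0,"tz":0,"roll":0},{"fingers":-1,"tx":-2.8,"ty":0,"tz":0,"roll":0},{"fingers":-1,"tx":-3.5,"ty":0,"tz":0,"roll":0.5},{"fingers":-1,"tx":-3.5,"ty":1,"tz":0.6,"roll":1},{"fingers":-1,"tx":-3.5,"ty":2,"tz":1.2,"roll":1},{"fingers":-1,"tx":-3.5,"ty":3,"tz":1.8,"roll":1},{"fingers":-1,"tx":-3.5,"ty":4,"tz":2.4,"roll":1}]' 30
python3 -m crank '[{"fingers":-1,"tx":0,"ty":0,"tz":0,"roll":0},{"fingers":-1,"tx":0,"ty":0,"tz":0,"roll":0},{"fingers":-1,"tx":0,"ty":0,"tz":0,"roll":0},{"fingers":-1,"tx":0,"ty":0,"tz":0,"roll":0},{"fingers":-1,"tx":0,"ty":0,"tz":0,"roll":0},{"fingers":-1,"tx":0,"ty":0,"tz":0,"roll":0},{"fingers":-1,"tx":0,"ty":0,"tz":0,"roll":0},{"fingers":-1,"tx":0,"ty":0,"tz":0,"roll":0}]'
python3 go.py .4885 .0712 .166 82.9
```

```text
time: 89.4
tool_pos: [0.4584, 0.024, 0.2287]
tool_rot: [-1.414, 1.57, -1.538]
contact_force: [1.3, -0.2, -2.4]
opening: 0.0261
time: 90.4
tool_pos: [0.4578, 0.0229, 0.229]
tool_rot: [1.301, 1.571, 1.177]
contact_force: [0.6, 0.5, -2.6]
opening: 0.0257
t90.4 tcp [0.4578 0.0229 0.229 ] psi 82.9 j6 -90 F [ 0.6  0.5 -2.6] T [-0.01  0.03 -0.04] open 0.0257
tx,ty,tz [1.58 1.29 0.61] roll -0.00
```

```bash

python3 -m crank '[{"fingers":-1,"tx":0,"ty":0.6,"tz":0.3,"roll":0},{"fingers":-1,"tx":0,"ty":1.29,"tz":0.61,"roll":0},{"fingers":-1,"tx":0.6,"ty":1.29,"tz":0.61,"roll":0},{"fingers":-1,"tx":1.3,"ty":1.29,"tz":0.61,"roll":0},{"fingers":-1,"tx":1.6,"ty":1.29,"tz":0.61,"roll":0},{"fingers":-1,"tx":1.6,"ty":1.29,"tz":0.61,"roll":0},{"fingers":-1,"tx":1.6,"ty":1.29,"tz":0.61,"roll":0},{"fingers":-1,"tx":1.6,"ty":1.29,"tz":0.61,"roll":0}]'
python3 go.py .4885 .0712 .129 82.9; python3 st.py s19 .489 .071
```

```text
time: 91.4
tool_pos: [0.489, 0.0711, 0.166]
tool_rot: [0.147, 1.569, 0.023]
contact_force: [0.4, -0.3, -2.1]
opening: 0.0259
t91.4 tcp [0.489  0.0711 0.166 ] psi 82.9 j6 -84 F [ 0.4 -0.3 -2.1] T [ 0.05 -0.04 -0.03] open 0.0259
tx,ty,tz [ 0.92  0.   -0.01] roll -0.00
wood 97
  z0.10 [0.483  0.0608] 7
  z0.11 [0.4836 0.0621] 29
  z0.12 [0.4858 0.061 ] 28
  z0.13 [0.4851 0.063 ] 12
  z0.14 [0.4839 0.0611] 14
ring 98 490.9 65.0 39.6 mean [0.4879 0.0519] bbox [0.4533 0.0256] [0.53  0.096]
```

```bash

python3 -m crank '[{"fingers":-1,"tx":0.15,"ty":0,"tz":-0.01,"roll":0},{"fingers":-1,"tx":0.3,"ty":0,"tz":-0.01,"roll":0},{"fingers":-1,"tx":0.4,"ty":0,"tz":-0.01,"roll":0},{"fingers":-1,"tx":0.5,"ty":0,"tz":-0.01,"roll":0},{"fingers":-1,"tx":0.6,"ty":0,"tz":-0.01,"roll":0},{"fingers":-1,"tx":0.65,"ty":0,"tz":-0.01,"roll":0},{"fingers":-1,"tx":0.65,"ty":0,"tz":-0.01,"roll":0},{"fingers":-1,"tx":0.65,"ty":0,"tz":-0.01,"roll":0}]'
python3 go.py .4885 .0712 .129 82.9
```

```text
time: 92.45
tool_pos: [0.4878, 0.0711, 0.1386]
tool_rot: [-3.001, 1.57, -3.125]
contact_force: [-0.0, -0.3, -2.2]
opening: 0.0258
t92.5 tcp [0.4878 0.0711 0.1386] psi 82.9 j6 -84 F [-0.  -0.3 -2.2] T [-0.16 -0.09 -0.01] open 0.0258
tx,ty,tz [0.24 0.   0.02] roll -0.00
```

Nothing touched on the way in. I'll go down to the floor, then twist.

```bash

python3 -m crank '[{"fingers":-1,"tx":0.06,"ty":0,"tz":0,"roll":0},{"fingers":-1,"tx":0.12,"ty":0,"tz":0,"roll":0},{"fingers":-1,"tx":0.18,"ty":0,"tz":0,"roll":0},{"fingers":-1,"tx":0.24,"ty":0,"tz":0,"roll":0},{"fingers":-1,"tx":0.3,"ty":0,"tz":0,"roll":0},{"fingers":-1,"tx":0.33,"ty":0,"tz":0,"roll":0},{"fingers":-1,"tx":0.33,"ty":0,"tz":0,"roll":0},{"fingers":-1,"tx":0.33,"ty":0,"tz":0,"roll":0}]'
python3 go.py .4885 .0712 .129 82.9; python3 st.py s20 .489 .071
```

```text
time: 93.45
tool_pos: [0.4894, 0.0714, 0.1287]
tool_rot: [0.168, 1.566, 0.044]
contact_force: [-3.6, 0.1, 21.2]
opening: 0.0256
t93.5 tcp [0.4894 0.0714 0.1287] psi 82.9 j6 -84 F [-3.6  0.1 21.2] T [-0.09  0.71 -0.02] open 0.0256
tx,ty,tz [-0.01 -0.01 -0.02] roll -0.00
wood 96
  z0.07 [0.484  0.0608] 23
  z0.08 [0.4844 0.0637] 29
  z0.09 [0.4858 0.0601] 14
  z0.10 [0.486 0.061] 14
  z0.11 [0.4836 0.0615] 11
ring 149 491.0 67.9 39.6 mean [0.4879 0.0606] bbox [0.4535 0.0294] [0.5296 0.1063]
```

On the floor (TCP .1287 against the expected .129) and upright. Now the twist.

```bash

python3 -m crank '[{"fingers":-1,"tx":-0.08,"ty":0,"tz":0,"roll":0.4},{"fingers":-1,"tx":-0.09,"ty":0,"tz":0,"roll":1.3},{"fingers":-1,"tx":-0.09,"ty":0,"tz":0,"roll":2.2},{"fingers":-1,"tx":-0.09,"ty":0,"tz":0,"roll":3},{"fingers":-1,"tx":-0.09,"ty":0,"tz":0,"roll":3.8},{"fingers":-1,"tx":-0.09,"ty":0,"tz":0,"roll":4.6},{"fingers":-1,"tx":-0.09,"ty":0,"tz":0,"roll":5.4},{"fingers":-1,"tx":-0.09,"ty":0,"tz":0,"roll":5.4}]' 35
python3 go.py .4885 .0712 .129 22.9
python3 -m crank '[{"fingers":-1,"tx":0,"ty":0,"tz":0,"roll":0.2},{"fingers":-1,"tx":0,"ty":0,"tz":0,"roll":0.4},{"fingers":-1,"tx":0,"ty":0,"tz":0,"roll":0.6},{"fingers":-1,"tx":0,"ty":0,"tz":0,"roll":0.8},{"fingers":-1,"tx":0,"ty":0,"tz":0,"roll":1},{"fingers":-1,"tx":0,"ty":0,"tz":0,"roll":1.2},{"fingers":-1,"tx":0,"ty":0,"tz":0,"roll":1.4},{"fingers":-1,"tx":0,"ty":0,"tz":0,"roll":1.4}]'
python3 go.py .4885 .0712 .129 22.9
```

```text
time: 94.5
tool_pos: [0.4878, 0.0713, 0.1292]
tool_rot: [-2.451, 1.57, 2.766]
contact_force: [-0.7, -0.3, -3.1]
opening: 0.0257
t94.5 tcp [0.4878 0.0713 0.1292] psi 29.0 j6 -30 F [-0.7 -0.3 -3.1] T [-0.1   0.04 -0.  ] open 0.0257
tx,ty,tz [0.   0.01 0.01] roll 0.61
time: 95.5
tool_pos: [0.4883, 0.0715, 0.1297]
tool_rot: [1.839, 1.57, 0.527]
contact_force: [3.1, 3.3, -1.1]
opening: 0.026
t95.5 tcp [0.4883 0.0715 0.1297] psi 14.9 j6 -15 F [ 3.1  3.3 -1.1] T [ 0.6  -0.81  0.3 ] open 0.0260
tx,ty,tz [0.02 0.   0.01] roll -0.80
```

```bash

python3 -m crank '[{"fingers":-1,"tx":-0.1,"ty":0,"tz":0,"roll":0},{"fingers":-1,"tx":-0.15,"ty":0,"tz":0,"roll":0},{"fingers":-1,"tx":-0.15,"ty":0,"tz":0,"roll":0},{"fingers":-1,"tx":-0.15,"ty":0,"tz":0,"roll":0},{"fingers":-1,"tx":-0.15,"ty":0,"tz":0,"roll":0},{"fingers":-1,"tx":-0.15,"ty":0,"tz":0,"roll":0},{"fingers":-1,"tx":-0.15,"ty":0,"tz":0,"roll":0},{"fingers":-1,"tx":-0.15,"ty":0,"tz":0,"roll":0}]'
python3 go.py .4885 .0712 .129 22.9
python3 -m crank '[{"fingers":-1,"tx":0.15,"ty":0,"tz":0,"roll":0},{"fingers":-1,"tx":0.2,"ty":0,"tz":0,"roll":0},{"fingers":0,"tx":0.17,"ty":0,"tz":0,"roll":0},{"fingers":0.6,"tx":0.17,"ty":0,"tz":0,"roll":0},{"fingers":0.6,"tx":0.17,"ty":0,"tz":0,"roll":0},{"fingers":0.6,"tx":-1,"ty":0,"tz":0,"roll":0},{"fingers":1,"tx":-2.2,"ty":0,"tz":0,"roll":0},{"fingers":1,"tx":-3.2,"ty":0,"tz":0,"roll":0}]'
python3 go.py .5138 .359 .27 39
```

```text
time: 96.5
tool_pos: [0.4852, 0.0707, 0.1314]
tool_rot: [-1.801, 1.562, -3.113]
contact_force: [5.8, 1.0, -30.0]
opening: 0.0258
t96.5 tcp [0.4852 0.0707 0.1314] psi 14.8 j6 -15 F [  5.8   1.  -30. ] T [ 0.16 -1.17 -0.03] open 0.0258
tx,ty,tz [0.06 0.08 0.01] roll -0.81
time: 97.5
tool_pos: [0.4879, 0.0711, 0.2651]
tool_rot: [1.138, 1.57, -0.173]
contact_force: [0.7, -0.6, -0.5]
opening: 0.0811
t97.5 tcp [0.4879 0.0711 0.2651] psi 14.9 j6 -16 F [ 0.7 -0.6 -0.5] T [-0.07  0.04 -0.01] open 0.0811
tx,ty,tz [-0.12  2.47 -6.79] roll -2.41
```

```bash

python3 -m crank '[{"fingers":1,"tx":-0.1,"ty":0.3,"tz":-0.8,"roll":-0.5},{"fingers":1,"tx":-0.1,"ty":0.7,"tz":-1.9,"roll":-1},{"fingers":1,"tx":-0.1,"ty":1.1,"tz":-3.1,"roll":-1.5},{"fingers":1,"tx":-0.1,"ty":1.6,"tz":-4.3,"roll":-2},{"fingers":1,"tx":-0.1,"ty":2,"tz":-5.5,"roll":-2.48},{"fingers":1,"tx":-0.1,"ty":2.4,"tz":-6.5,"roll":-2.48},{"fingers":1,"tx":-0.1,"ty":2.47,"tz":-6.79,"roll":-2.48},{"fingers":1,"tx":-0.1,"ty":2.47,"tz":-6.79,"roll":-2.48}]'
python3 - <<'E'
from h import *; from go import go
im,d=shot("top","t21"); si,sd=shot("side","s21")
go(.5139,.359,.203,39.7)
c=cloud("side",sd)
k=(si.max(-1)<60)&(c[...,2]>.18)&(c[...,2]<.218)&(np.hypot(c[...,0]-.514,c[...,1]-.359)<.03); print("knob side",k.sum(),c[k].mean(0) if k.sum() else 0)
c=cloud("top",d)
for n,z,img in (("top",c,im),):
    m=(abs(z[...,2]-.143)<.006)&(np.hypot(z[...,0]-.604,z[...,1]-.056)<.05)&(img.max(-1)<80); q=z[m]; print("bar",len(q),q.mean(0),cv2.minAreaRect((q[:,:2]*1000).astype(np.float32)))
i=im.astype(int); w=(abs(c[...,2]-.138)<.008)&(i[...,0]-i[...,2]>35)&(np.hypot(c[...,0]-.604,c[...,1]-.056)<.17)
n,l,s,ce=cv2.connectedComponentsWithStats(w.astype(np.uint8))
for j in range(1,n):
    if s[j,4]>8: q=c[l==j]; print("handle top",s[j,4],q.mean(0).round(4),q[:,2].max().round(4))
E
```

```text
time: 98.5
tool_pos: [0.5134, 0.359, 0.2668]
tool_rot: [-1.502, 1.569, -2.38]
contact_force: [1.3, -0.8, -0.2]
opening: 0.0919
t98.6 tcp [0.5138 0.3578 0.2674] psi 39.6 j6 -12 F [0.8 0.1 0.1] T [-0.02  0.01  0.  ] open 0.0919
tx,ty,tz [ 1.61  0.02 -0.02] roll -0.01
knob side 33 [0.51344361 0.3544141  0.19769345]
bar 91 [0.60411905 0.05457098 0.14207212] ((604.2587890625, 55.47970199584961), (62.939109802246094, 14.396242141723633), 85.10185241699219)
handle top 52 [0.4901 0.0678 0.1377] 0.1459
```

```bash

python3 -m crank '[{"fingers":1,"tx":0.5,"ty":0.02,"tz":-0.02,"roll":0},{"fingers":1,"tx":1,"ty":0.02,"tz":-0.02,"roll":0},{"fingers":1,"tx":1.5,"ty":0.02,"tz":-0.02,"roll":0},{"fingers":1,"tx":1.6,"ty":0.02,"tz":-0.02,"roll":0},{"fingers":0,"tx":1.6,"ty":0.02,"tz":-0.02,"roll":0},{"fingers":-1,"tx":1.6,"ty":0.02,"tz":-0.02,"roll":0},{"fingers":-1,"tx":1.6,"ty":0.02,"tz":-0.02,"roll":0},{"fingers":-1,"tx":1.6,"ty":0.02,"tz":-0.02,"roll":0}]' 15
python3 -m crank '[{"fingers":-1,"tx":0,"ty":0,"tz":0,"roll":0},{"fingers":-1,"tx":0,"ty":0,"tz":0,"roll":0},{"fingers":-1,"tx":0,"ty":0,"tz":0,"roll":0},{"fingers":-1,"tx":0,"ty":0,"tz":0,"roll":0},{"fingers":-1,"tx":0,"ty":0,"tz":0,"roll":0},{"fingers":-1,"tx":0,"ty":0,"tz":0,"roll":0},{"fingers":-1,"tx":0,"ty":0,"tz":0,"roll":0},{"fingers":-1,"tx":0,"ty":0,"tz":0,"roll":0}]' 15
python3 go.py .5139 .359 .203 39.7
python3 -m crank '[{"fingers":-1,"tx":0,"ty":-0.28,"tz":0.01,"roll":-0.5},{"fingers":-1,"tx":0,"ty":-0.56,"tz":0.05,"roll":-1},{"fingers":-1,"tx":0,"ty":-0.84,"tz":0.11,"roll":-1.5},{"fingers":-1,"tx":0,"ty":-1.11,"tz":0.2,"roll":-2},{"fingers":-1,"tx":0,"ty":-1.37,"tz":0.3,"roll":-2.5},{"fingers":-1,"tx":0,"ty":-1.62,"tz":0.43,"roll":-3},{"fingers":-1,"tx":0,"ty":-1.86,"tz":0.59,"roll":-3.5},{"fingers":-1,"tx":0,"ty":-2.09,"tz":0.76,"roll":-4}]'
python3 go.py .4669 .2605 .203 79.7
```

```text
time: 99.6
tool_pos: [0.5139, 0.3603, 0.2038]
tool_rot: [1.499, 1.57, 0.621]
contact_force: [-0.8, -0.2, -0.3]
opening: 0.0561
time: 100.6
tool_pos: [0.5138, 0.3602, 0.2034]
tool_rot: [-2.908, 1.571, 2.497]
contact_force: [-1.1, -0.3, 0.4]
opening: 0.0212
t100.6 tcp [0.5138 0.3602 0.2034] psi 39.7 j6 -12 F [-1.1 -0.3  0.4] T [-0.06  0.07  0.05] open 0.0212
tx,ty,tz [ 0.01 -0.02  0.02] roll -0.00
time: 101.6
tool_pos: [0.4722, 0.2825, 0.2036]
tool_rot: [0.165, 1.563, -0.012]
contact_force: [15.0, -1.5, -7.8]
opening: 0.0211
t101.6 tcp [0.4722 0.2825 0.2036] psi 79.8 j6 -57 F [15.  -1.5 -7.8] T [-0.27 -2.52 -0.  ] open 0.0211
tx,ty,tz [ 0.01 -0.56 -0.03] roll 0.01
```

```bash

python3 -m crank '[{"fingers":-1,"tx":0,"ty":-0.28,"tz":0.07,"roll":-0.5},{"fingers":-1,"tx":0,"ty":-0.56,"tz":0.13,"roll":-1},{"fingers":-1,"tx":0,"ty":-0.84,"tz":0.19,"roll":-1.5},{"fingers":-1,"tx":0,"ty":-1.11,"tz":0.28,"roll":-2},{"fingers":-1,"tx":0,"ty":-1.37,"tz":0.38,"roll":-2.5},{"fingers":-1,"tx":0,"ty":-1.62,"tz":0.51,"roll":-3},{"fingers":-1,"tx":0,"ty":-1.86,"tz":0.67,"roll":-3.5},{"fingers":-1,"tx":0,"ty":-2.09,"tz":0.84,"roll":-4}]'
python3 go.py .5346 .1448 .203 119.8
python3 -m crank '[{"fingers":-1,"tx":0,"ty":-0.28,"tz":0.02,"roll":-0.5},{"fingers":-1,"tx":0,"ty":-0.56,"tz":0.05,"roll":-1},{"fingers":-1,"tx":0,"ty":-0.84,"tz":0.11,"roll":-1.5},{"fingers":-1,"tx":0,"ty":-1.11,"tz":0.2,"roll":-2},{"fingers":-1,"tx":0,"ty":-1.2,"tz":0.24,"roll":-2.2},{"fingers":-1,"tx":0,"ty":-1.2,"tz":0.24,"roll":-2.2},{"fingers":-1,"tx":0,"ty":-1.2,"tz":0.24,"roll":-2.2},{"fingers":-1,"tx":0,"ty":-1.2,"tz":0.24,"roll":-2.2}]'
python3 go.py .5346 .1448 .203 151.4
```

```text
time: 102.6
tool_pos: [0.4906, 0.1964, 0.2036]
tool_rot: [-0.045, 1.562, 0.476]
contact_force: [14.1, 9.8, -11.1]
opening: 0.0214
t102.6 tcp [0.4906 0.1964 0.2036] psi 119.8 j6 -106 F [ 14.1   9.8 -11.1] T [ 1.74 -2.49  0.01] open 0.0214
tx,ty,tz [ 0.02 -1.67  0.31] roll 0.00
time: 103.6
tool_pos: [0.5221, 0.1615, 0.2036]
tool_rot: [-0.162, 1.561, 0.741]
contact_force: [11.3, 14.9, -8.0]
opening: 0.0209
t103.6 tcp [0.5221 0.1615 0.2036] psi 141.7 j6 -133 F [11.3 14.9 -8. ] T [ 2.52 -1.89 -0.04] open 0.0209
tx,ty,tz [ 0.01 -0.5  -0.13] roll -0.97
```

```bash

python3 -m crank '[{"fingers":-1,"tx":0,"ty":-0.1,"tz":0.1,"roll":-0.2},{"fingers":-1,"tx":0,"ty":-0.25,"tz":0.12,"roll":-0.4},{"fingers":-1,"tx":0,"ty":-0.4,"tz":0.13,"roll":-0.7},{"fingers":-1,"tx":0,"ty":-0.55,"tz":0.15,"roll":-0.97},{"fingers":-1,"tx":0,"ty":-0.65,"tz":0.17,"roll":-0.97},{"fingers":-1,"tx":0,"ty":-0.7,"tz":0.18,"roll":-0.97},{"fingers":-1,"tx":0,"ty":-0.7,"tz":0.18,"roll":-0.97},{"fingers":-1,"tx":0,"ty":-0.7,"tz":0.18,"roll":-0.97}]'
python3 go.py .5346 .1448 .203 151.4
```

```text
time: 104.6
tool_pos: [0.5384, 0.1516, 0.203]
tool_rot: [1.584, 1.553, 2.657]
contact_force: [-23.9, 17.6, 11.5]
opening: 0.023
t104.6 tcp [0.5384 0.1516 0.203 ] psi 151.5 j6 -144 F [-23.9  17.6  11.5] T [ 3.36  4.37 -0.12] open 0.0230
tx,ty,tz [ 0.   0.  -0.2] roll 0.01
```

```bash

python3 -m crank '[{"fingers":-1,"tx":0,"ty":0.12,"tz":0,"roll":0},{"fingers":0.2,"tx":0,"ty":0.15,"tz":0,"roll":0},{"fingers":1,"tx":0,"ty":0.15,"tz":0,"roll":0},{"fingers":1,"tx":0,"ty":0.15,"tz":0,"roll":0},{"fingers":1,"tx":0,"ty":0.15,"tz":0,"roll":0},{"fingers":1,"tx":-1.0,"ty":0.15,"tz":0,"roll":0},{"fingers":1,"tx":-2,"ty":0.15,"tz":0,"roll":0},{"fingers":1,"tx":-3,"ty":0.15,"tz":0,"roll":0}]'
python3 go.py .25 .45 .32 151.4
```

```text
time: 105.6
tool_pos: [0.5403, 0.149, 0.3247]
tool_rot: [-2.285, 1.571, -1.214]
contact_force: [-0.2, 0.3, 0.6]
opening: 0.0866
t105.6 tcp [0.5403 0.149  0.3247] psi 151.4 j6 -144 F [-0.2  0.3  0.6] T [ 0.06  0.03 -0.03] open 0.0866
tx,ty,tz [0.12 9.98 3.13] roll -0.00
```

```bash

python3 -m crank '[{"fingers":1,"tx":0,"ty":1,"tz":0.3,"roll":0},{"fingers":1,"tx":0,"ty":2.3,"tz":0.7,"roll":0},{"fingers":1,"tx":0,"ty":3.6,"tz":1.1,"roll":0},{"fingers":1,"tx":0,"ty":4.9,"tz":1.5,"roll":0},{"fingers":1,"tx":0,"ty":6.2,"tz":1.9,"roll":0},{"fingers":1,"tx":0,"ty":7.5,"tz":2.3,"roll":0},{"fingers":1,"tx":0,"ty":8.8,"tz":2.7,"roll":0},{"fingers":1,"tx":0,"ty":9.9,"tz":3.1,"roll":0}]'
python3 - <<'E'
from h import *
im,d=shot("top","t22"); si,sd=shot("side","s22"); c=cloud("top",d)
k=(im.max(-1)<60)&(c[...,2]>.195)&(c[...,2]<.222)&(c[...,0]>.4)&(c[...,0]<.65)&(c[...,1]<.4)&(c[...,1]>.0)
n,l,s,ce=cv2.connectedComponentsWithStats(k.astype(np.uint8))
for j in range(1,n):
    if s[j,4]>15: q=c[l==j]; p=q.mean(0); print("knob",s[j,4],p.round(4),"ang",np.degrees(np.arctan2(p[1]-.2589,p[0]-.5969)).round(1),np.hypot(p[1]-.2589,p[0]-.5969).round(3))
m=(abs(c[...,2]-.143)<.006)&(np.hypot(c[...,0]-.604,c[...,1]-.056)<.05)&(im.max(-1)<80); q=c[m]; print("bar",len(q),q.mean(0),cv2.minAreaRect((q[:,:2]*1000).astype(np.float32)))
i=im.astype(int)
for nm,(cc,img) in dict(top=(c,im),side=(cloud("side",sd),si)).items():
    i=img.astype(int); w=(cc[...,2]>.10)&(cc[...,2]<.15)&(i[...,0]-i[...,2]>28)&(np.hypot(cc[...,0]-.604,cc[...,1]-.056)<.17)
    n,l,s,ce=cv2.connectedComponentsWithStats(w.astype(np.uint8))
    for j in range(1,n):
        if s[j,4]>10: q=cc[l==j]; print(nm,"handle",s[j,4],q.mean(0).round(4),"ztop",np.percentile(q[:,2],95).round(4),"ang",np.degrees(np.arctan2(q.mean(0)[1]-.057,q.mean(0)[0]-.605)).round(0))
from m import handles; handles(im,d)
print(observe()["time"],observe()["tool_pos"])
E
```

```text
time: 106.6
tool_pos: [0.2507, 0.4489, 0.3236]
tool_rot: [-0.305, 1.57, 0.767]
contact_force: [0.5, 1.2, -0.7]
opening: 0.0917
knob 39 [0.5323 0.1471 0.2097] ang -120.0 0.129
bar 90 [0.60437481 0.05549839 0.14231404] ((605.127197265625, 55.20551300048828), (62.83657455444336, 14.694258689880371), 84.50146484375)
side handle 58 [0.689  0.169  0.1479] ztop 0.1499 ang 53.0
side handle 53 [0.6437 0.1851 0.1479] ztop 0.1498 ang 73.0
side handle 24 [0.7391 0.1122 0.1479] ztop 0.1495 ang 22.0
side handle 11 [0.7085 0.1311 0.1479] ztop 0.1499 ang 36.0
side handle 23 [0.7403 0.0641 0.1479] ztop 0.1499 ang 3.0
side handle 84 [0.6095 0.1547 0.1264] ztop 0.1495 ang 87.0
side handle 12 [0.7522 0.0471 0.1487] ztop 0.1497 ang -4.0
side handle 14 [0.7572 0.0211 0.1479] ztop 0.1494 ang -13.0
turq 72 top xy [ 0.449  -0.2601] mean [ 0.451  -0.2613] zmax 0.1048 r_mm 11.8 px [374. 242.] 34
turq 73 top xy [ 0.3545 -0.2836] mean [ 0.3592 -0.284 ] zmax 0.1075 r_mm 11.3 px [384. 272.] 44
turq 81 top xy [ 0.3243 -0.3754] mean [ 0.3234 -0.3768] zmax 0.1064 r_mm 11.5 px [414. 281.] 34
106.7 [0.24931462 0.45022052 0.32328571]
```

```bash
python3 -c "
from cell import *
print(hand_in())"
```

```text
the job is handed in; nothing more can be done
None
```

The job is done and was handed in at about 107 s. I swung the guard out to its open stop and locked one mallet handle and two file handles into sockets of their own size. I then swung the guard back to its shut stop. I didn't touch the drill, glue bottle, hammer or turquoise look-alikes.

**Trouble on the way**
- The second file handle had been knocked about 2.5 cm aside, so I located it again before picking it up.
- On its first insertion that handle tilted in the jaws and dragged the carousel round about 26°. I stood it up, set it on the bench, turned the carousel back, gripped it again the other way and inserted it cleanly.

**Last checks**
- **Guard:** the knob sits at −120.0° about the hinge, and I expected about −118.6°. I measured 110.3° between open and shut, against a nominal 111.7°. I felt about 30 N at the stop at each end.
- **Handles:** each one went down to the floor height and reached a firm stop after about 68° of tool turn. The nominal twist is 60°, so the rest is error in the estimated lug angle or slip in the grip. The second file handle held against a 30 N upward pull. The first stayed captured at about 10 N, and I didn't pull-test the mallet handle.
- **After the guard shut:** my picture budget was used up, so I had only depth readings. They couldn't pick out the handles under the clear guards. The last good reading of the front handle, just before shutting, put its top at 0.138–0.146 m against 0.140 m when seated. The lock angles themselves can't be seen inside the sockets.

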